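Wind a worm-driven rotary stage up to its setting block

ROBOT

A 6-joint arm with a two-finger parallel gripper is mounted at the origin on the work surface; the furniture and walls round the work are solid. World frame = base frame: x ahead of the robot, y to its left, z up, the work surface at z = 0. Lengths are in m, angles in rad, forces in N, time in s.
With the tool pointing down it reaches from about 0.3 to 0.75 m from the base axis. Payload 8.5 kg.
Tool frame: the origin (TCP) lies between the finger pads; the fingertips stand 14 mm ahead of it and the grasp point (between the pads) lies 5 mm behind it (ctrl.tips_ahead is the distance from the TCP to the fingertips, in m); z points along the fingers, y is the direction in which the jaws open and shut (so a half turn about z gives the same grasp; the last joint's range is limited). The gripper opens to 85 mm and grips with 20 to 120 N. Pads are 22 mm wide; open, the fingers measure 114 mm over their backs; the gripper's body (76 mm by 85 mm) begins 54 mm behind the grasp point. The pads swing forward as they close: fully open they stand 13 mm farther back than shut.
Start: joints at [0.959, 0.381, 1.297, -0, 1.464, -0.215], TCP at [0.213, 0.507, 0.245] pointing down, gripper open.
Joint ranges: [-3.11, 3.11], [-0.89, 2.33], [0.22, 2.48], [-1.42, 4.56], [0.17, 2.85], [-2.88, 2.88]. Speed limits (rad/s): [2.39, 2.39, 3.14, 3.14, 3.14, 3.14].

INTERFACE

Orientations are given as a unit quaternion [x, y, z, w].
In Python, from cell import ctrl gives the robot as it stands. The module is installed in compiled form; this text tells all that it offers.
- The arm moves only by the tool drive_tool, never from a script. Its argument "targets" is a list of rows, each an object of numbers: "fingers": the opening in per cent of the stroke, from 0 (shut) to 100 (fully open); "x", "y", "z": the shift along the world's x, y, z in m; "yaw": the turn about the world's z in rad. In form: [{"fingers": .., "x": .., "y": .., "z": .., "yaw": ..}, ...]. A call has 1 to 20 rows; each row is the pose to reach, as a shift and turn from the pose commanded when the call began; what a row does not reach only later rows make up. A row lasts 1/10 s, in which the tool goes at most 50 mm and 8.59 degrees, less where a joint would pass 70% of its speed; a pose out of reach is approached as far as the arm can. A call with a gripper value outside its range is refused whole. The fingers move at their own pace and stop on an object; the grip force is fixed at half the most. Time passes only in rows, so rows that repeat a pose let the fingers close. It gives the time, the measured TCP pose, the force and the opening at its end, in the units of the state.
- ctrl.state(): the state, without advancing time (a new reading comes with each control period).
- ctrl.read_camera(name): name is "side" or "top" or "wrist"; returns the picture (400x640x3 uint8, blue, green, red); there is no depth.
- ctrl.camera_model(name): a dict with "intrinsics" (3x3 intrinsics, pixels), "cam_to_world" (4x4, takes a point from camera to world coordinates). Camera axes: x right, y down, z forward; pixel columns grow to the right and rows downward; lengths in m; the calibration is good to about 2 mm. A picture is of the moment at which its call begins: read the wrist's pose just before it. camera_model takes no time and is no camera call; for the wrist camera it gives the pose at the moment of the call.
- ctrl.close_job(): hands the job in, once; it reports no verdict.
Trained networks look in the newest picture that a camera, given by its name, has taken for a name from the list of things; names that differ only in an ending like _2 or _b are one class to them, and where a whole thing is asked for, a point or a joint stands for the part that bears it (a point fixed in the world has none). Each returns a list of dicts, best first, with "confidence" (0 to 1); they miss things now and then, are a little off and sometimes report something else, mostly with a low value. They report only what shows in the picture. A call takes as long as a camera call. They do not tell look-alikes from the thing itself.
- ctrl.cut_out(name, camera): "mask" (400x640 bool, what is visible of it) and "at" ([column, row] in pixels, amid what is visible of it).
The state is a dict: "time": time; "joint_positions": joint angles; "joint_vel": joint speeds; "joint_efforts": joint torques, N m; "eef_pos": TCP position; "tool_rot": TCP orientation; "wrist_force": force on the tool from outside, world axes, zero at the start; "wrist_torque": the same for the moment, N m; "grip_width": finger opening in m.
Only numpy, scipy, OpenCV 4.12 (cv2) and the standard library are available. Lean on these libraries where they do the work, as an engineer would, in place of code of your own. Each camera call takes 0.05 s, during which the arm holds its last target.

TASK

Set the rotary stage to its next division with the setting block: stand the block on the stage's base plate, on the place between the scribed lines, lengthwise between the fixed stop and the stage's swinging arm, and let go of it. Then wind the handwheel clockwise by its handle, a few turns, until the arm has pushed the block up against the stop and you feel the handle grow clearly heavier: leave the block snugly nipped between arm and stop, not jammed, and let go. Move the arm only by the handwheel, and leave the other things on the table where they are.

Things in the scene. Friction and masses are not known exactly. Their poses are not given: they have to be found in the camera images.
- fixture: The rotary stage, fixed to the table: a dark steel base plate 230 (x) x 300 (y) x 12 mm. Origin at the centre of its underside; z up. In this frame (mm): turntable axis at (60, 40), table radius 50, its top at z 47, with a turned flange on it up to z 63; drive box with the handwheel at (50, -95); stop post at (-65, -75); the block's place along the line x = -65.
- block_place (a point): Middle of the block's place, on top of the base plate (12 mm above the table), between two scribed lines 29 mm apart that run along y. Axes as the fixture's. The block belongs here with its 75 mm length along y, centred on the line within a few mm; stand it 10 to 20 mm from here towards the arm (+y), clear of the stop: the arm will push it along.
- setting_block: Loose ground steel block with three small holes in its top, 25 (x) x 75 (y) x 50 (z, height) mm, 0.62 kg, standing on the table left of the stage. Origin at the centre of its underside, z up; y along its length (either way round will do). Take it across the 25 mm.
- stop_foot (a point): Fixed stop on the base plate: a steel post 32 (x) x 24 (y) x 50 mm high, this point at the centre of its foot, on the plate. From its +y side (fixture axes) a screw looks out with a flat pad, 22 mm across, 28 mm above the plate; the pad's face is 32 mm from this point along y, give or take 7 mm: the screw is set differently each time and is not measured.
- index_arm: Turntable with its arm, the slow output of the worm drive; origin on its axis, on top of the plate. The arm reaches 125 mm towards the -x edge of the fixture and ends in an upright nose pin 16 mm across, 4 to 48 mm above the plate. Winding the handwheel clockwise (from above) swings the nose towards -y, to the stop: 10 degrees (22 mm at the nose) per turn of the wheel.
- nose (a point): Centre of the nose pin at the arm's end, 28 mm above the plate, the height of the stop's pad. The pin's radius is 8 mm. At the start it is 36 to 64 mm from where it nips the block against the stop: about 1.7 to 2.9 turns of the wheel.
- crank_axis (a point): Point on the handwheel's upright axis, at the height of handle_grip: 118 mm above the table. The wheel is an aluminium disc of 90 mm diameter with a rim 96 mm above the table.
- handle_grip (a point): Point to hold on the handwheel's handle: an upright black revolving grip 17 mm across, 98 to 138 mm above the table, which spins freely on its pin, so that a hand of constant orientation can carry it round. The point is on the grip's axis, 118 mm above the table and 35 mm from the wheel's axis.
- crank_handle: The same grip; origin at its foot. Turning the wheel takes about 4 to 6 N along the circle (steady worm friction); it stays where it is left. Once the block is nipped, each further 1 N at the handle is about 10 N on the block. Snug is 15 to 60 N on the block: 1.5 to 6 N more at the handle than when running free. Beyond 90 N it is jammed, which must never be.
- gear: Bystander: loose spur gear, 60 x 60 x 20 mm, front left of the stage; origin at the centre of its underside.
- v_block: Bystander: loose steel V block, 40 x 45 x 36 mm, left at the back; origin at the centre of its underside.
- shaft_part: Bystander: loose stepped steel shaft lying on the table, 24 x 105 x 24 mm, to the right; origin at the centre of its underside.
- torch: Bystander: loose black torch lying on the table, 32 x 109 x 32 mm, right front; origin at the centre of its underside.
There are look-alikes about, which are no part of the job. What is shaped like the setting_block but turquoise is not meant.

How it is judged:
On the way, in this order (a step that is already met when the one before it is completed fails the run):
1. the block stands released on its place, between stop and arm, not yet nipped (x of setting_block in the frame of block_place between -0.009 and 0.009 m and z of setting_block in the frame of block_place between -0.004 and 0.004 m and angle between setting_block's own z axis and vertical below 0.06 rad and angle between the y axis of setting_block and the y axis of block_place, either way round below 0.2 rad and y of setting_block in the frame of block_place between -0.016 and 0.045 m and contact force between the fingers and setting_block below 0.2 N and linear speed of setting_block below 0.01 m/s and contact force between index_arm and setting_block below 8 N), for 0.2 s.
2. the arm has pushed the block against the stop and nips it (x of setting_block in the frame of block_place between -0.009 and 0.009 m and z of setting_block in the frame of block_place between -0.004 and 0.004 m and angle between setting_block's own z axis and vertical below 0.06 rad and angle between the y axis of setting_block and the y axis of block_place, either way round below 0.2 rad and contact force between index_arm and setting_block above 12 N), for 0.2 s.
At the end, for the whole second after the job is handed in: The block stands upright on the base plate (within 4 mm in height, 0.06 rad), within 9 mm of the line of its place and 0.2 rad of its direction, against the stop, at rest, nipped between arm and stop: 12 to 70 N between arm and block (all of step 2 and y of setting_block in the frame of block_place between -0.016 and 0.016 m and contact force between index_arm and setting_block below 70 N and linear speed of setting_block below 0.01 m/s); the robot touches nothing.
It fails at once if the block is jammed: more than 90 N between arm and block (contact force between index_arm and setting_block above 90 N).
It fails at once if the robot pushes the index arm itself (over 10 N) instead of winding the handwheel (contact force between any of the fingers, the arm and index_arm above 10 N).
It fails at once if a bystander is moved by more than 20 mm (distance of any of gear, v_block, shaft_part, torch from where it was at the start of the episode above 0.02 m).
It also fails if it takes over 72 s, if anything falls off the work surface, if the arm or the gripper's body presses on something with over 40 N, if the wrist force passes 120 N, or if a joint passes its speed limit or range.

## Working session

There is one attempt and no reset: what is moved stays moved. The work goes in short steps, Python scripts to look and compute and a tool call to move; the robot and the scene stay as the last step left them, time stands still between calls to the robot, and variables do not carry over. Pictures are saved under pics/ and viewed, and the job is handed in when it is done.

Besides the shell and the picture viewer there is one more tool, called after "Emit:" as a command line: name --argument value ..., lists and objects as JSON in quotes. drive_tool: Moves the arm, as the interface text tells. Its arguments: {"type":"object","properties":{"targets":{"type":"array","items":{"type":"object","properties":{"fingers":{"type":"number"},"x":{"type":"number"},"y":{"type":"number"},"z":{"type":"number"},"yaw":{"type":"number"}}}}},"required":["targets"]}

```bash
mkdir -p pics; ls; python3 - <<'E'
from cell import ctrl
import cv2
s=ctrl.state(); print(s)
for n in ["side","top","wrist"]:
    m=ctrl.camera_model(n); print(n,m)
    cv2.imwrite(f"pics/{n}0.png",ctrl.read_camera(n))
print(ctrl.tips_ahead)
E
```

```text
pics
{'time': 0.0, 'joint_positions': array([ 9.58704698e-01,  3.81207474e-01,  1.29830406e+00,  2.27406122e-06,
        1.46354477e+00, -2.15324155e-01]), 'joint_vel': array([ 2.25566269e-03,  6.65803621e-04, -2.12696372e-06, -1.78774829e-03,
       -4.62350967e-04,  1.52014580e-04]), 'joint_efforts': array([ 2.63804059e-04, -4.48440635e+01, -2.31285936e+01, -1.10766148e-04,
        4.53890490e-03,  2.67489028e-06]), 'eef_pos': array([0.21239346, 0.50703687, 0.24469098]), 'tool_rot': array([ 1.97085094e-01,  9.80386113e-01, -6.69632598e-04, -2.95234521e-04]), 'wrist_force': array([ 0.69436796,  0.19386274, -0.84153239]), 'wrist_torque': array([-0.02688636,  0.03518169,  0.00934392]), 'grip_width': 0.0853148163804034}
side {'intrinsics': array([[510.18710534,   0.        , 325.44700878],
       [  0.        , 510.18710534, 201.76090641],
       [  0.        ,   0.        ,   1.        ]]), 'cam_to_world': array([[-0.88409166, -0.18743241,  0.42807829, -0.08168681],
       [-0.46730101,  0.36129079, -0.80690689,  1.18780888],
       [-0.00342024, -0.91342107, -0.40700153,  0.65112884]
[... 340 characters left out ...]
       [-9.99945831e-01,  1.03555294e-02, -1.04765359e-03,
         6.16443916e-02],
       [-4.83099331e-04, -1.46722447e-01, -9.89177583e-01,
         1.20746630e+00],
       [ 0.00000000e+00,  0.00000000e+00,  0.00000000e+00,
         1.00000000e+00]])}
wrist {'intrinsics': array([[331.7061761 ,   0.        , 314.68183875],
       [  0.        , 331.7061761 , 204.35182395],
       [  0.        ,   0.        ,   1.        ]]), 'cam_to_world': array([[ 0.38624087,  0.88923765,  0.24510078,  0.15143741],
       [ 0.92239664, -0.37190545, -0.10426305,  0.5325112 ],
       [-0.00156031,  0.26635078, -0.9638749 ,  0.37272956],
       [ 0.        ,  0.        ,  0.        ,  1.        ]])}
0.014
```

View pics/top0.png

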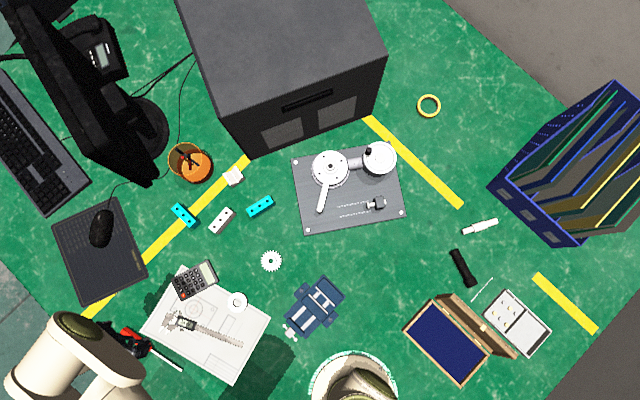

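View pics/side0.png

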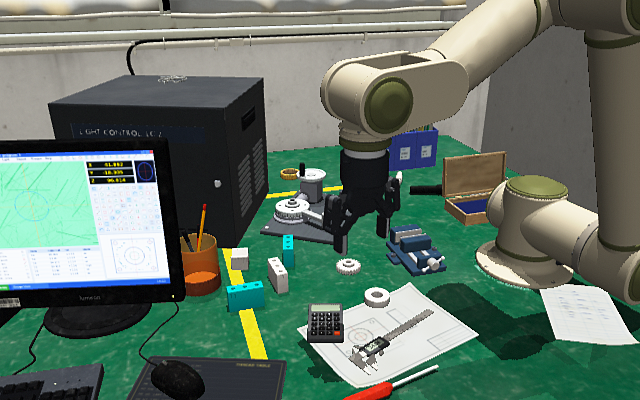

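View pics/wrist0.png

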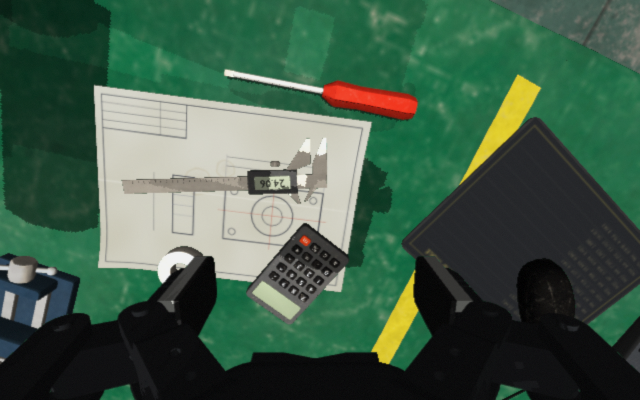

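Candidates in the top view are the grey block at (221,220), turquoise blocks at (183,214) and (260,206), and the pale V-block at (233,176). The description fits the grey one with three holes. I'll check it in a close crop and measure.

```bash
cat > h.py <<'E'
from cell import ctrl
import numpy as np, cv2
def ray(cam,uv,z,M=None):
    m=M or ctrl.camera_model(cam); K=m["intrinsics"];T=m["cam_to_world"]
    d=T[:3,:3]@np.linalg.solve(K,[uv[0],uv[1],1.]); o=T[:3,3]
    return o+d*(z-o[2])/d[2]
def proj(cam,p,M=None):
    m=M or ctrl.camera_model(cam); K=m["intrinsics"];T=m["cam_to_world"]
    c=K@(T[:3,:3].T@(np.array(p)-T[:3,3])); return c[:2]/c[2]
E
python3 - <<'E'
from h import *
im=cv2.imread("pics/top0.png")
a=cv2.resize(im[130:250,160:420],None,fx=3,fy=3,interpolation=cv2.INTER_CUBIC)
cv2.imwrite("pics/topcrop.png",a)
ctrl.read_camera("top")
for n in ["setting_block","fixture","index_arm","crank_handle","stop_foot"]:
    for r in ctrl.cut_out(n,"top"):
        m=r["mask"].astype(np.uint8); c,_=cv2.findContours(m,cv2.RETR_EXTERNAL,cv2.CHAIN_APPROX_NONE)
        c=max(c,key=cv2.contourArea) if c else None
        print(n,r["confidence"],r["at"],m.sum(),cv2.minAreaRect(c) if c is not None else None)
print(ctrl.state()["time"])
E
```

```text
setting_block 0.83 [184.8, 213.4] 344 ((186.00001525878906, 214.50003051757812), (30.405588150024414, 12.020814895629883), 45.0)
setting_block 0.82 [219.2, 221.6] 366 ((222.0431365966797, 220.0782470703125), (13.622125625610352, 28.318195343017578), 42.709388732910156)
setting_block 0.66 [262.3, 203.8] 343 ((260.57977294921875, 206.3123779296875), (12.609609603881836, 27.779064178466797), 58.570438385009766)
fixture 0.65 [345.0, 189.7] 8319 ((348.3648681640625, 186.689208984375), (81.37749481201172, 106.69493865966797), 80.53767395019531)
index_arm 0.95 [325.3, 173.1] 1087 ((331.5768737792969, 179.56085205078125), (60.014244079589844, 34.23445129394531), 83.36748504638672)
stop_foot 0.83 [350.2, 191.6] 8163 ((348.1941833496094, 187.24508666992188), (80.46682739257812, 105.52413177490234), 79.79602813720703)
0.45
```

View pics/topcrop.png

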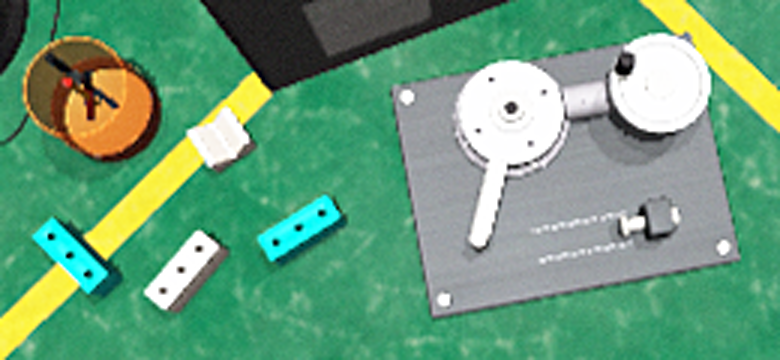

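The crop shows the grey three-hole block at crop (185,270). The stage plate's corners are at (392,85), (433,317) and (740,260). The arm's nose is at (480,240), the wheel at (660,82), the handle at (626,64) and the stop at (657,216). Next I'll fit poses.

```bash
python3 - <<'E'
from h import *
from scipy.optimize import least_squares
M=ctrl.camera_model("top")
cr=lambda x,y:np.array([x/3+160,y/3+130])-1/3
obs=[((115,150,12),cr(392,85)),((-115,150,12),cr(433,317)),((-115,-150,12),cr(740,260)),
 ((60,40,63),cr(511,107)),((50,-95,97),cr(659,85))]
R=lambda a:np.array([[np.cos(a),-np.sin(a),0],[np.sin(a),np.cos(a),0],[0,0,1]])
def w(p,q): return R(p[2])@(np.array(q)/1000.)+[p[0],p[1],0]
f=lambda p:np.concatenate([proj("top",w(p,q),M)-o for q,o in obs])
s=least_squares(f,[0.42,0,0],loss='soft_l1'); p=s.x; print("fixture",p,f(p).round(1))
np.save("fix.npy",p)
for n,q in dict(place=(-65,0,12),stop=(-65,-75,62)).items(): print(n,w(p,q))
# nose top z=60mm
n=ray("top",cr(480,243),.060,M); ax=w(p,(60,40,12)); 
loc=R(-p[2])@(n-[p[0],p[1],0]); print("nose",n,"local",loc*1000, "r",np.hypot(*(n-ax)[:2]))
g=ray("top",cr(627,60),.138,M); print("grip",g, np.hypot(*(g-w(p,(50,-95,97)))[:2]),"wheel",w(p,(50,-95,118)))
# block top via colour
im=cv2.imread("pics/top0.png")
c=[cr(205,231),cr(226,243),cr(171,304),cr(146,292)]
c=[ray("top",u,.05,M) for u in c]
for a in c: print(a)
print("len",[np.linalg.norm(c[i]-c[(i+1)%4]) for i in range(4)], "ctr",np.mean(c,0))
h=[ray("top",cr(*u),.05,M) for u in [(200,248),(163,291),(182,270)]]
d=h[0]-h[1]; print("holes",h,np.degrees(np.arctan2(d[1],d[0])))
# annotate
b=im.copy()
for q,o in obs+[((-65,0,12),0),((-65,-75,62),0),((-65,-75+32,40),0),((-115+0,150,12),0),((115,-150,12),0),((-65-14.5,0,12),0),((-65+14.5,0,12),0)]:
    u=proj("top",w(p,q),M); cv2.circle(b,tuple(int(round(v*8)) for v in u),6,(0,0,255),-1,shift=3)
cv2.imwrite("pics/ann.png",cv2.resize(b[130:250,160:420],None,fx=3,fy=3,interpolation=cv2.INTER_CUBIC))
E
```

```text
fixture [0.57749259 0.00427608 0.17194238] [-0.7 -0.  -0.8  0.3  0.4  0.3  0.2  0.1  0.6 -0.8]
place [ 0.51345106 -0.00684518  0.012     ]
stop [ 0.52628329 -0.08073926  0.062     ]
nose [0.50348898 0.08433477 0.06      ] local [-59.21462473  91.53991712  60.        ] r 0.1298787504044104
grip [ 0.65311648 -0.04653481  0.138     ] 0.035694264818733605 wheel [ 0.64300946 -0.08076825  0.118     ]
[0.51857724 0.33873053 0.05      ]
[0.50719152 0.31906365 0.05      ]
[0.45135547 0.36824808 0.05      ]
[0.4626205  0.39151775 0.05      ]
len [np.float64(0.02272488937799271), np.float64(0.07440949161493025), np.float64(0.025853019419898267), np.float64(0.07692624418837662)] ctr [0.48493618 0.35439    0.05      ]
holes [array([0.5027923 , 0.34295654, 0.05      ]), array([0.46337774, 0.375935  , 0.05      ]), array([0.48256849, 0.35901413, 0.05      ])] -39.91947690524506
```

View pics/ann.png

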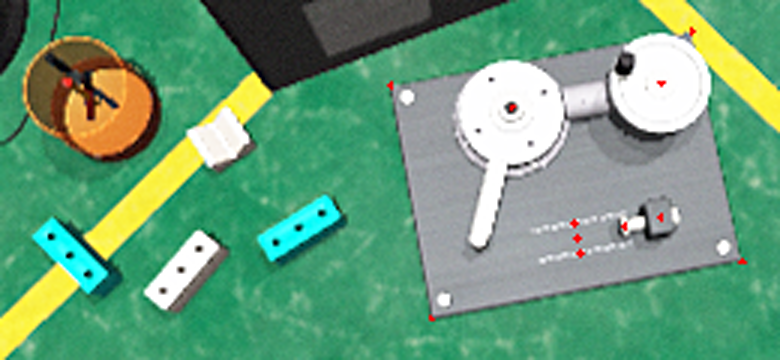

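Emit:
drive_tool --targets '[{"fingers": 65, "x": 0.045, "y": -0.025, "z": -0.01, "yaw": -0.1}, {"fingers": 65, "x": 0.09, "y": -0.05, "z": -0.02, "yaw": -0.2}, {"fingers": 65, "x": 0.135, "y": -0.075, "z": -0.03, "yaw": -0.3}, {"fingers": 65, "x": 0.18, "y": -0.1, "z": -0.04, "yaw": -0.3}, {"fingers": 65, "x": 0.225, "y": -0.125, "z": -0.05, "yaw": -0.3}, {"fingers": 65, "x": 0.271, "y": -0.15, "z": -0.06, "yaw": -0.3}, {"fingers": 65, "x": 0.271, "y": -0.15, "z": -0.06, "yaw": -0.3}, {"fingers": 65, "x": 0.271, "y": -0.15, "z": -0.06, "yaw": -0.3}, {"fingers": 65, "x": 0.271, "y": -0.15, "z": -0.06, "yaw": -0.3}]'

```text
time: 1.35
eef_pos: [0.4828, 0.3577, 0.1854]
tool_rot: [0.341, 0.94, 0.0, -0.0]
wrist_force: [-0.1, 0.7, -0.0]
grip_width: 0.0555
```

```bash
cat >> h.py <<'E'
from scipy.spatial.transform import Rotation as Rt
def st():
    s=ctrl.state(); r=Rt.from_quat(s["tool_rot"]).as_matrix()
    print("t %.2f"%s["time"],"tcp",s["eef_pos"].round(4),"jawang %.2f"%np.degrees(np.arctan2(r[1,1],r[0,1])),"z",r[:,2].round(3),"F",s["wrist_force"].round(2),"T",s["wrist_torque"].round(2),"w %.4f"%s["grip_width"],"j",s["joint_positions"].round(2))
    return s
E
python3 - <<'E'
from h import *
st(); M=ctrl.camera_model("wrist"); cv2.imwrite("pics/w1.png",ctrl.read_camera("wrist"))
np.savez("w1.npz",**M)
for r in ctrl.cut_out("setting_block","wrist"):
    m=r["mask"].astype(np.uint8); c,_=cv2.findContours(m,cv2.RETR_EXTERNAL,cv2.CHAIN_APPROX_NONE)
    print(r["confidence"],r["at"],m.sum(),cv2.minAreaRect(max(c,key=cv2.contourArea)))
E
```

```text
t 1.35 tcp [0.4828 0.3577 0.1854] jawang 50.09 z [-0.  0. -1.] F [-0.12  0.66 -0.04] T [-0.01 -0.01 -0.01] w 0.0555 j [ 0.44  0.52  1.25  0.    1.38 -0.43]
0.82 [427.1, 126.6] 3595 ((425.8414306640625, 127.40345764160156), (108.87263488769531, 35.045196533203125), 4.763641834259033)
0.61 [322.9, 190.2] 2747 ((317.0, 192.0), (94.0, 30.0), 90.0)
0.59 [258.8, 285.2] 1928 ((259.8846435546875, 291.5769348144531), (27.064027786254883, 97.27359771728516), 11.309932708740234)
```

View pics/w1.png

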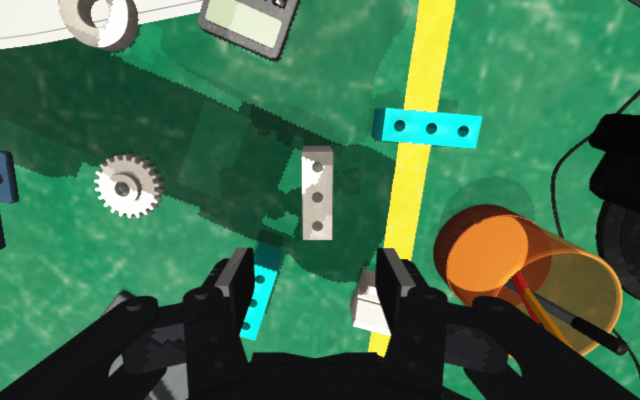

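The picture shows the grey block in the centre, with holes at (317,167), (317,197) and (317,226). Turquoise blocks are at (430,127) and (258,295), and the V-block is at (370,300). I'll convert these.

```bash
python3 - <<'E'
from h import *
M=dict(np.load("w1.npz"))
for u in [(317,167),(317,197),(317,226)]: print(ray("wrist",u,.05,M))
for u in [(303,155),(332,155),(332,240),(303,240)]: print("c",ray("wrist",u,.05,M))
s=st(); print(proj("wrist",s["eef_pos"],M), proj("wrist",[.484,.3567,.05],M))
for n,us in dict(turq=[(236,335),(256,340),(245,265),(277,266)],vb=[(353,325),(388,333),(360,275)]).items():
  for u in us: print(n,ray("wrist",u,.05 if n=="turq" else .036,M))
E
```

```text
[0.46547538 0.3747448  0.05      ]
[0.48446725 0.35892687 0.05      ]
[0.50374464 0.34287113 0.05      ]
c [0.45102839 0.37235925 0.05      ]
c [0.46574647 0.38996628 0.05      ]
c [0.52156089 0.34460647 0.05      ]
c [0.50577197 0.32571263 0.05      ]
t 1.45 tcp [0.4823 0.3583 0.1859] jawang 50.18 z [ 0.  0. -1.] F [0.43 0.61 0.33] T [ 0.01  0.01 -0.03] w 0.0555 j [ 0.44  0.51  1.25  0.    1.38 -0.43]
[314.5867923  272.86995971] [314.5476993 198.2654309]
turq [0.53753319 0.21726622 0.05      ]
turq [0.55337383 0.22779614 0.05      ]
turq [0.49115299 0.27204548 0.05      ]
turq [0.5096695  0.29272554 0.05      ]
vb [0.60732063 0.30190416 0.036     ]
vb [0.63617516 0.3224621  0.036     ]
vb [0.56962694 0.33969642 0.036     ]
```

Emit:
drive_tool --targets '[{"fingers": 65, "x": 0.001, "y": 0.0, "z": -0.04, "yaw": 0}, {"fingers": 65, "x": 0.001, "y": 0.0, "z": -0.08, "yaw": 0}, {"fingers": 65, "x": 0.001, "y": 0.0, "z": -0.12, "yaw": 0}, {"fingers": 65, "x": 0.001, "y": 0.0, "z": -0.153, "yaw": 0}, {"fingers": 65, "x": 0.001, "y": 0.0, "z": -0.153, "yaw": 0}, {"fingers": 65, "x": 0.001, "y": 0.0, "z": -0.153, "yaw": 0}, {"fingers": 0, "x": 0.001, "y": 0.0, "z": -0.153, "yaw": 0}, {"fingers": 0, "x": 0.001, "y": 0.0, "z": -0.153, "yaw": 0}, {"fingers": 0, "x": 0.001, "y": 0.0, "z": -0.153, "yaw": 0}, {"fingers": 0, "x": 0.001, "y": 0.0, "z": -0.153, "yaw": 0}, {"fingers": 0, "x": 0.001, "y": 0.0, "z": -0.153, "yaw": 0}, {"fingers": 0, "x": 0.001, "y": 0.0, "z": -0.153, "yaw": 0}]'

```text
time: 2.65
eef_pos: [0.4852, 0.3578, 0.0344]
tool_rot: [0.341, 0.94, 0.001, 0.001]
wrist_force: [-1.6, -0.1, 6.4]
grip_width: 0.024
```

```bash
python3 - <<'E'
from h import *
s=st(); p=np.load("fix.npy")
c,sn=np.cos(p[2]),np.sin(p[2])
t=p[:2]+np.array([[c,-sn],[sn,c]])@[-.065,.015]; print("goal",t, "yaw",np.degrees(p[2]))
print(ctrl.camera_model("wrist")["cam_to_world"][:3,3])
E
```

```text
t 2.65 tcp [0.4852 0.3578 0.0344] jawang 50.08 z [ 0.003  0.002 -1.   ] F [-1.62 -0.08  6.43] T [0.03 0.23 0.03] w 0.0240 j [ 0.44  0.69  1.42  0.    1.03 -0.44]
goal [0.51088461 0.00793363] yaw 9.851572912836861
[0.43426973 0.40017789 0.16227672]
```

Emit:
drive_tool --targets '[{"fingers": 0, "x": 0.0, "y": 0.0, "z": 0.045, "yaw": 0}, {"fingers": 0, "x": 0.0, "y": 0.0, "z": 0.09, "yaw": 0}, {"fingers": 0, "x": 0.003, "y": -0.03, "z": 0.11, "yaw": -0.07}, {"fingers": 0, "x": 0.006, "y": -0.07, "z": 0.11, "yaw": -0.16}, {"fingers": 0, "x": 0.009, "y": -0.11, "z": 0.11, "yaw": -0.25}, {"fingers": 0, "x": 0.012, "y": -0.15, "z": 0.11, "yaw": -0.34}, {"fingers": 0, "x": 0.015, "y": -0.19, "z": 0.11, "yaw": -0.43}, {"fingers": 0, "x": 0.018, "y": -0.23, "z": 0.11, "yaw": -0.52}, {"fingers": 0, "x": 0.021, "y": -0.27, "z": 0.11, "yaw": -0.61}, {"fingers": 0, "x": 0.024, "y": -0.31, "z": 0.11, "yaw": -0.7}, {"fingers": 0, "x": 0.026, "y": -0.34, "z": 0.11, "yaw": -0.702}, {"fingers": 0, "x": 0.026, "y": -0.35, "z": 0.1, "yaw": -0.702}, {"fingers": 0, "x": 0.026, "y": -0.35, "z": 0.07, "yaw": -0.702}, {"fingers": 0, "x": 0.026, "y": -0.35, "z": 0.07, "yaw": -0.702}, {"fingers": 0, "x": 0.026, "y": -0.35, "z": 0.07, "yaw": -0.702}]'

```text
time: 4.15
eef_pos: [0.5103, 0.0078, 0.1025]
tool_rot: [0.643, 0.765, -0.0, -0.001]
wrist_force: [-0.5, -0.1, -4.2]
grip_width: 0.0239
```

```bash
python3 - <<'E'
from h import *
s=st()
cv2.imwrite("pics/s2.png",ctrl.read_camera("side")[130:280,200:400].repeat(4,0).repeat(4,1))
cv2.imwrite("pics/w2.png",ctrl.read_camera("wrist"))
E
```

```text
t 4.15 tcp [0.5103 0.0078 0.1025] jawang 9.90 z [-0.001  0.    -1.   ] F [-0.46 -0.06 -4.21] T [-0.03  0.02 -0.01] w 0.0239 j [-0.22  0.47  1.62  0.    1.05 -0.39]
```

View pics/s2.png

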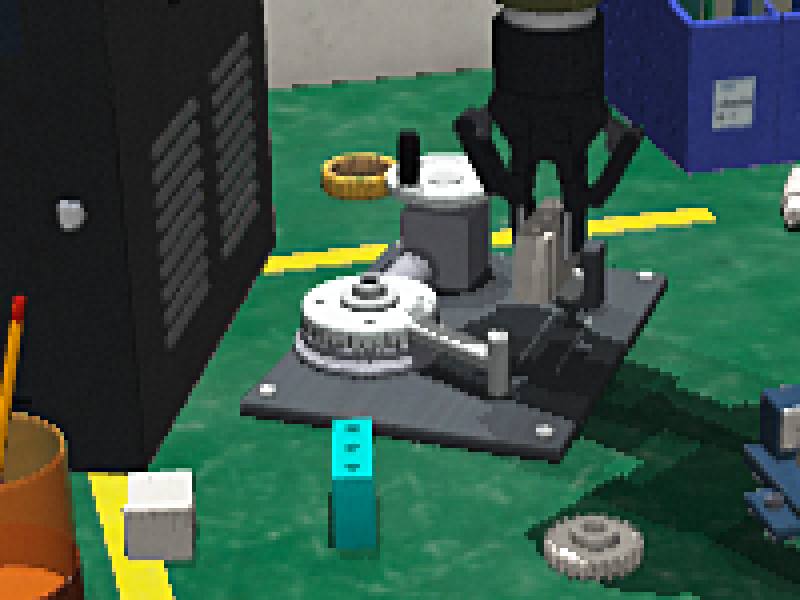

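View pics/w2.png

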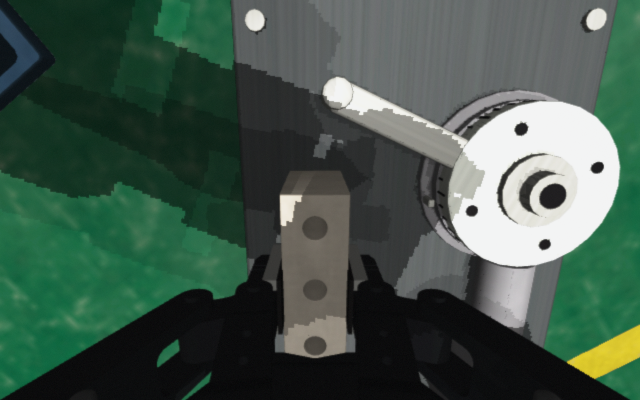

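Emit:
drive_tool --targets '[{"fingers": 0, "x": 0.0005, "y": 0.0, "z": -0.03, "yaw": 0}, {"fingers": 0, "x": 0.0005, "y": 0.0, "z": -0.048, "yaw": 0}, {"fingers": 0, "x": 0.0005, "y": 0.0, "z": -0.055, "yaw": 0}, {"fingers": 0, "x": 0.0005, "y": 0.0, "z": -0.057, "yaw": 0}, {"fingers": 0, "x": 0.0005, "y": 0.0, "z": -0.057, "yaw": 0}, {"fingers": 0, "x": 0.0005, "y": 0.0, "z": -0.057, "yaw": 0}]'

```text
time: 4.85
eef_pos: [0.5118, 0.0073, 0.0464]
tool_rot: [0.644, 0.765, 0.001, 0.001]
wrist_force: [-0.1, 1.4, -0.0]
grip_width: 0.0242
```

```bash
python3 - <<'E'
from h import *
s=st()
M=ctrl.camera_model("wrist")
cv2.imwrite("pics/w3.png",ctrl.read_camera("wrist"))
np.savez("w3.npz",**M)
E
```

```text
t 4.85 tcp [0.5118 0.0073 0.0464] jawang 9.87 z [ 0.002 -0.    -1.   ] F [-0.06  1.41 -0.02] T [0.16 0.14 0.03] w 0.0242 j [-0.22  0.56  1.67  0.    0.91 -0.39]
```

View pics/w3.png

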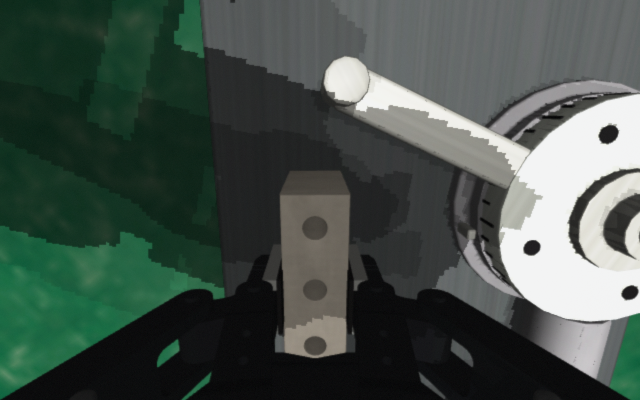

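Emit:
drive_tool --targets '[{"fingers": 35, "x": 0.0, "y": 0.0, "z": 0, "yaw": 0}, {"fingers": 55, "x": 0.0, "y": 0.0, "z": 0, "yaw": 0}, {"fingers": 60, "x": 0.0, "y": 0.0, "z": 0.0, "yaw": 0}, {"fingers": 60, "x": 0.0, "y": 0.0, "z": 0.0, "yaw": 0}, {"fingers": 60, "x": 0.0, "y": 0.0, "z": 0.03, "yaw": 0}, {"fingers": 60, "x": 0.0, "y": 0.0, "z": 0.08, "yaw": 0}, {"fingers": 60, "x": 0.0, "y": 0.0, "z": 0.13, "yaw": 0}, {"fingers": 60, "x": 0.0, "y": 0.0, "z": 0.15, "yaw": 0}, {"fingers": 60, "x": 0.0, "y": 0.0, "z": 0.15, "yaw": 0}, {"fingers": 60, "x": 0.0, "y": 0.0, "z": 0.15, "yaw": 0}]'

```text
time: 5.9
eef_pos: [0.5107, 0.0073, 0.1948]
tool_rot: [0.644, 0.765, -0.0, -0.0]
wrist_force: [0.1, -0.6, -0.9]
grip_width: 0.051
```

```bash
python3 - <<'E'
from h import *
s=st()
M=ctrl.camera_model("wrist")
cv2.imwrite("pics/w4.png",ctrl.read_camera("wrist"))
np.savez("w4.npz",**M)
E
```

```text
t 5.90 tcp [0.5107 0.0073 0.1948] jawang 9.85 z [-0.  0. -1.] F [ 0.07 -0.61 -0.93] T [0.01 0.01 0.07] w 0.0510 j [-0.22  0.36  1.49  0.    1.29 -0.39]
```

View pics/w4.png

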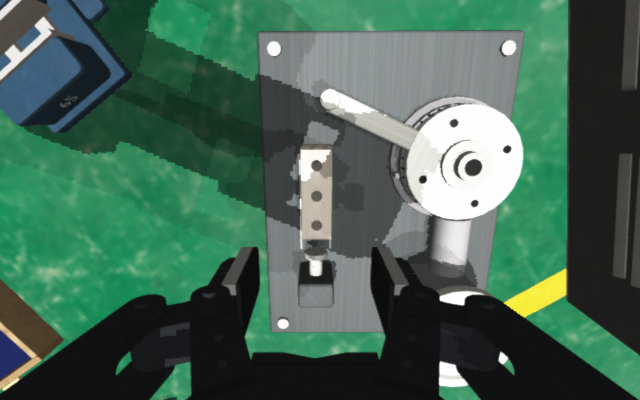

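The block stands on the plate with holes at (316,166), (316,196) and (316,225). The stop pad is at (316,252) and the nose at (330,98). I'll check the alignment in the fixture frame.

```bash
python3 - <<'E'
from h import *
from scipy.optimize import least_squares
M=dict(np.load("w4.npz")); p0=np.load("fix.npy")
R=lambda a:np.array([[np.cos(a),-np.sin(a),0],[np.sin(a),np.cos(a),0],[0,0,1]])
w=lambda p,q:R(p[2])@(np.array(q)/1000.)+[p[0],p[1],0]
obs=[((-115,150,12),(259,32)),((115,150,12),(524,32)),((-115,-150,12),(272,332)),((60,40,63),(469,166))]
f=lambda p:np.concatenate([proj("wrist",w(p,q),M)-o for q,o in obs])
p=least_squares(f,p0).x; print(p0,p,f(p).round(1))
def loc(u,z,p=p): return (R(-p[2])@(ray("wrist",u,z,M)-[p[0],p[1],0]))*1000
for u in [(316,166),(316,196),(316,225)]: print("hole",loc(u,.062),loc(u,.062,p0))
print("nose",loc((330,98),.06)); print("pad",loc((316,252),.051)); print("post",loc((316,285),.062))
print("wheel",w(p,(50,-95,118)),w(p0,(50,-95,118)))
np.save("fix2.npy",p)
E
```

```text
[0.57749259 0.00427608 0.17194238] [0.5782569  0.00243314 0.17592884] [-4.  -0.9  2.1 -2.1 -2.8  2.5  3.7  2.7]
hole [-63.59896666  42.40390208  62.        ] [-63.32977968  40.20349054  62.        ]
hole [-63.66408329  17.97211943  62.        ] [-63.29749991  15.77164244  62.        ]
hole [-63.73018435  -6.82902095  62.        ] [-63.26473214  -9.02956437  62.        ]
nose [-52.8892968   93.66150058  60.        ]
pad [-63.77765842 -35.8621752   51.        ]
post [-63.8778407  -62.22973488  62.        ]
wheel [ 0.64411228 -0.08234934  0.118     ] [ 0.64300946 -0.08076825  0.118     ]
```

```bash
python3 - <<'E'
from h import *
im=ctrl.read_camera("top"); cv2.imwrite("pics/t5.png",im)
for u in [(253,158),(310,140),(385,118),(359,125)]: print(ray("top",u,0))
for u in [(218,118),(388,57)]: print(ray("top",u,.3))
b=ctrl.read_camera("side"); cv2.imwrite("pics/s5.png",cv2.resize(b[130:250,200:400],None,fx=4,fy=4,interpolation=cv2.INTER_CUBIC))
E
```

```text
[0.6692603  0.28063869 0.        ]
[0.72224311 0.11260253 0.        ]
[ 7.87761760e-01 -1.11651352e-01 -2.22044605e-16]
[ 0.7668702  -0.03355107  0.        ]
[0.68546375 0.30626397 0.3       ]
[ 0.82719555 -0.07987861  0.3       ]
```

View pics/s5.png

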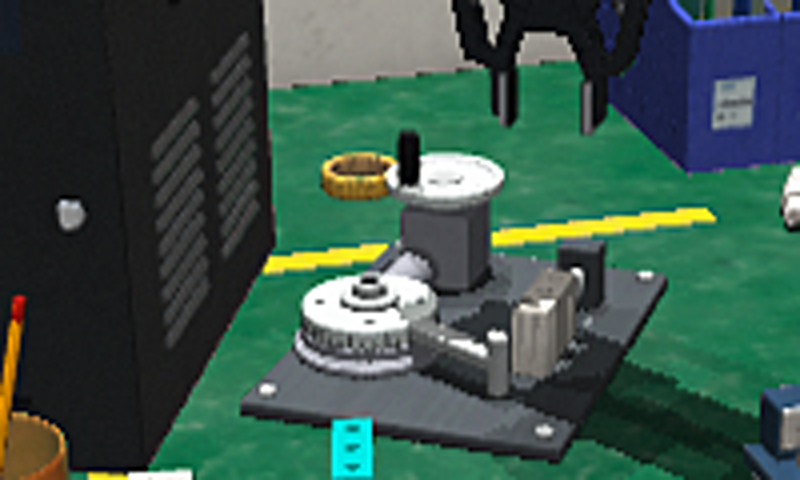

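View pics/t5.png

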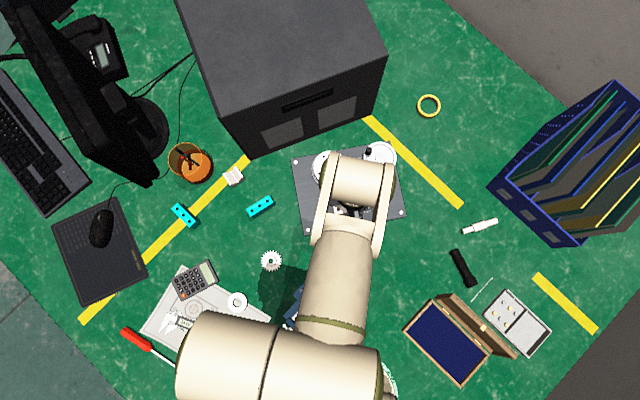

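```bash
python3 - <<'E'
from h import *
for u,z in [((302,164.5),.138),((302,175.5),.098)]: print(ray("side",u,z))
for p in [(0.6531,-.0465,.138),(0.6531,-.0465,.098)]: print(proj("side",p),proj("top",p))
for p in [(0.6435,-.0815,.097)]: print(proj("side",p))
E
```

```text
[ 0.64606318 -0.03690604  0.138     ]
[ 0.65364545 -0.04814597  0.098     ]
[301.58237474 163.15692344] [368.65351205 149.67292428]
[301.8808271  175.70482845] [367.25972565 153.61733052]
[310.37632519 172.86670452]
```

Emit:
drive_tool --targets '[{"fingers": 60, "x": 0.04, "y": -0.025, "z": 0.02, "yaw": 0}, {"fingers": 60, "x": 0.08, "y": -0.05, "z": 0.03, "yaw": 0}, {"fingers": 60, "x": 0.12, "y": -0.075, "z": 0.04, "yaw": 0}, {"fingers": 60, "x": 0.142, "y": -0.095, "z": 0.04, "yaw": 0}, {"fingers": 60, "x": 0.142, "y": -0.095, "z": 0.04, "yaw": 0}, {"fingers": 60, "x": 0.142, "y": -0.095, "z": 0.04, "yaw": 0}, {"fingers": 60, "x": 0.142, "y": -0.095, "z": 0.04, "yaw": 0}]'

```text
time: 6.75
eef_pos: [0.6524, -0.087, 0.2347]
tool_rot: [0.644, 0.765, -0.0, -0.001]
wrist_force: [0.5, 1.2, -0.1]
grip_width: 0.0516
```

```bash
python3 - <<'E'
from h import *
s=st()
M=ctrl.camera_model("wrist")
cv2.imwrite("pics/w6.png",ctrl.read_camera("wrist"))
np.savez("w6.npz",**M)
E
```

```text
t 6.75 tcp [ 0.6524 -0.087   0.2347] jawang 9.89 z [-0.002  0.001 -1.   ] F [ 0.48  1.17 -0.06] T [-0.02 -0.01  0.02] w 0.0516 j [-0.31  0.58  0.98  0.    1.58 -0.48]
```

View pics/w6.png

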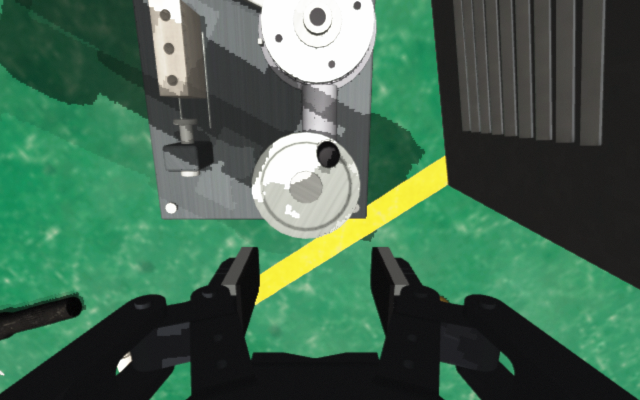

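```bash
python3 - <<'E'
from h import *
M=dict(np.load("w6.npz"))
g=ray("wrist",(328,152.5),.138,M); c=ray("wrist",(305.5,185),.097,M)
print(g,c,g-c,np.hypot(*(g-c)[:2]),np.degrees(np.arctan2(*(g-c)[[1,0]])))
d=np.array([0.0096,.035]); print(np.degrees(np.arctan2(.035,.0096)))
print(proj("wrist",[.6531,-.0465,.138],M),proj("wrist",[.6435,-.0815,.097],M))
E
```

```text
[ 0.65508844 -0.04526501  0.138     ] [ 0.64412746 -0.07879825  0.097     ] [0.01096098 0.03353324 0.041     ] 0.035279187974781405 71.89903035781289
74.66180385949465
[324.76618004 153.80352423] [304.2025612 188.049903 ]
```

Emit:
drive_tool --targets '[{"fingers": 60, "x": 0.0015, "y": 0.04, "z": -0.01, "yaw": 0}, {"fingers": 60, "x": 0.0015, "y": 0.041, "z": -0.04, "yaw": 0}, {"fingers": 60, "x": 0.0015, "y": 0.041, "z": -0.08, "yaw": 0}, {"fingers": 60, "x": 0.0015, "y": 0.041, "z": -0.11, "yaw": 0}, {"fingers": 60, "x": 0.0015, "y": 0.041, "z": -0.1165, "yaw": 0}, {"fingers": 60, "x": 0.0015, "y": 0.041, "z": -0.1165, "yaw": 0}, {"fingers": 60, "x": 0.0015, "y": 0.041, "z": -0.1165, "yaw": 0}]'

```text
time: 7.5
eef_pos: [0.6552, -0.0467, 0.1209]
tool_rot: [0.644, 0.765, 0.001, 0.001]
wrist_force: [-0.8, -0.1, 0.2]
grip_width: 0.0512
```

```bash
python3 - <<'E'
from h import *
s=st()
cv2.imwrite("pics/w7.png",ctrl.read_camera("wrist"))
E
```

```text
t 7.50 tcp [ 0.6552 -0.0467  0.1209] jawang 9.87 z [ 0.003 -0.001 -1.   ] F [-0.82 -0.11  0.15] T [-0.01  0.01  0.03] w 0.0512 j [-0.25  0.67  1.16 -0.    1.31 -0.42]
```

View pics/w7.png

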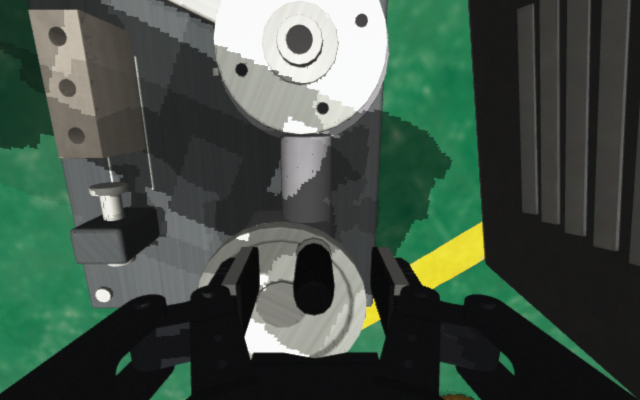

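The grip is centred between the pads, at about (314,275). Closing.

Emit:
drive_tool --targets '[{"fingers": 0, "x": 0, "y": 0, "z": 0, "yaw": 0}, {"fingers": 0, "x": 0, "y": 0, "z": 0, "yaw": 0}, {"fingers": 0, "x": 0, "y": 0, "z": 0, "yaw": 0}, {"fingers": 0, "x": 0, "y": 0, "z": 0, "yaw": 0}, {"fingers": 0, "x": 0, "y": 0, "z": 0, "yaw": 0}, {"fingers": 0, "x": 0, "y": 0, "z": 0, "yaw": 0}]'

```text
time: 8.15
eef_pos: [0.6547, -0.0468, 0.1198]
tool_rot: [0.644, 0.765, 0.0, 0.001]
wrist_force: [-2.0, 0.4, 5.9]
grip_width: 0.0148
```

```bash
python3 - <<'E'
from h import *
s=st()
# pos table: offset r at angle a, clockwise
a0=np.radians(73.3)
for k in range(0,11): 
    a=a0-np.radians(6*k); print(6*k,(35*np.cos(a)-35*np.cos(a0)).round(1),(35*np.sin(a)-35*np.sin(a0)).round(1))
E
```

```text
t 8.15 tcp [ 0.6547 -0.0468  0.1198] jawang 9.86 z [ 0.001 -0.    -1.   ] F [-2.    0.4   5.85] T [0.04 0.32 0.04] w 0.0148 j [-0.25  0.67  1.16 -0.    1.31 -0.42]
0 0.0 0.0
6 3.4 -1.2
12 6.8 -2.8
18 9.9 -4.7
24 12.8 -7.0
30 15.4 -9.5
36 17.8 -12.3
42 19.8 -15.3
48 21.6 -18.6
54 23.0 -22.0
60 24.0 -25.5
```

Emit:
drive_tool --targets '[{"fingers": 0, "x": 0.0034, "y": -0.0012, "z": 0, "yaw": 0}, {"fingers": 0, "x": 0.0068, "y": -0.0028, "z": 0, "yaw": 0}, {"fingers": 0, "x": 0.0099, "y": -0.0047, "z": 0, "yaw": 0}, {"fingers": 0, "x": 0.0128, "y": -0.007, "z": 0, "yaw": 0}, {"fingers": 0, "x": 0.0154, "y": -0.0095, "z": 0, "yaw": 0}, {"fingers": 0, "x": 0.0178, "y": -0.0123, "z": 0, "yaw": 0}, {"fingers": 0, "x": 0.0198, "y": -0.0153, "z": 0, "yaw": 0}]'

```text
time: 8.85
eef_pos: [0.6734, -0.0619, 0.1197]
tool_rot: [0.644, 0.765, -0.001, -0.001]
wrist_force: [-9.1, 1.3, 8.1]
grip_width: 0.0147
```

```bash
python3 - <<'E'
from h import *
s=st()
E
```

```text
t 8.85 tcp [ 0.6734 -0.0619  0.1197] jawang 9.86 z [-0.002  0.    -1.   ] F [-9.11  1.26  8.11] T [0.22 1.46 0.01] w 0.0147 j [-0.27  0.7   1.09 -0.    1.35 -0.44]
```

```bash
cat >> h.py <<'E'
def rows(C,cmd,a0,step,n):
    for k in range(1,n+1):
        a=np.radians(a0-step*k); p=np.array(C)+.035*np.array([np.cos(a),np.sin(a)])-cmd
        print(f'{{"fingers": 0, "x": {p[0]:.4f}, "y": {p[1]:.4f}, "z": 0, "yaw": 0}},')
E
python3 -c "
from h import *
rows((.6434,-.0799),(.6748,-.0623),30,9,15)"
```

```text
{"fingers": 0, "x": 0.0013, "y": -0.0051, "z": 0, "yaw": 0},
{"fingers": 0, "x": 0.0028, "y": -0.0103, "z": 0, "yaw": 0},
{"fingers": 0, "x": 0.0036, "y": -0.0158, "z": 0, "yaw": 0},
{"fingers": 0, "x": 0.0034, "y": -0.0213, "z": 0, "yaw": 0},
{"fingers": 0, "x": 0.0024, "y": -0.0267, "z": 0, "yaw": 0},
{"fingers": 0, "x": 0.0006, "y": -0.0318, "z": 0, "yaw": 0},
{"fingers": 0, "x": -0.0020, "y": -0.0367, "z": 0, "yaw": 0},
{"fingers": 0, "x": -0.0054, "y": -0.0410, "z": 0, "yaw": 0},
{"fingers": 0, "x": -0.0094, "y": -0.0448, "z": 0, "yaw": 0},
{"fingers": 0, "x": -0.0139, "y": -0.0479, "z": 0, "yaw": 0},
{"fingers": 0, "x": -0.0189, "y": -0.0503, "z": 0, "yaw": 0},
{"fingers": 0, "x": -0.0241, "y": -0.0518, "z": 0, "yaw": 0},
{"fingers": 0, "x": -0.0296, "y": -0.0526, "z": 0, "yaw": 0},
{"fingers": 0, "x": -0.0351, "y": -0.0524, "z": 0, "yaw": 0},
{"fingers": 0, "x": -0.0405, "y": -0.0514, "z": 0, "yaw": 0},
```

Emit:
drive_tool --targets '[{"fingers": 0, "x": 0.0013, "y": -0.0051, "z": 0.001, "yaw": 0}, {"fingers": 0, "x": 0.0028, "y": -0.0103, "z": 0.001, "yaw": 0}, {"fingers": 0, "x": 0.0036, "y": -0.0158, "z": 0.001, "yaw": 0}, {"fingers": 0, "x": 0.0034, "y": -0.0213, "z": 0.001, "yaw": 0}, {"fingers": 0, "x": 0.0024, "y": -0.0267, "z": 0.001, "yaw": 0}, {"fingers": 0, "x": 0.0006, "y": -0.0318, "z": 0.001, "yaw": 0}, {"fingers": 0, "x": -0.002, "y": -0.0367, "z": 0.001, "yaw": 0}]'

```text
time: 9.55
eef_pos: [0.6732, -0.0979, 0.1199]
tool_rot: [0.644, 0.765, 0.001, 0.0]
wrist_force: [3.7, 4.6, -0.7]
grip_width: 0.0152
```

```bash
python3 -c "
from h import *
st()"
```

```text
t 9.55 tcp [ 0.6732 -0.0979  0.1199] jawang 9.89 z [ 0.002  0.002 -1.   ] F [ 3.72  4.61 -0.69] T [ 0.73 -0.64  0.06] w 0.0152 j [-0.32  0.71  1.08  0.    1.35 -0.49]
```

```bash
python3 -c "
from h import *
rows((.6434,-.0799),(.6728,-.0990),-33,10,20)"
```

```text
{"fingers": 0, "x": -0.0038, "y": -0.0048, "z": 0, "yaw": 0},
{"fingers": 0, "x": -0.0083, "y": -0.0089, "z": 0, "yaw": 0},
{"fingers": 0, "x": -0.0135, "y": -0.0121, "z": 0, "yaw": 0},
{"fingers": 0, "x": -0.0192, "y": -0.0144, "z": 0, "yaw": 0},
{"fingers": 0, "x": -0.0251, "y": -0.0156, "z": 0, "yaw": 0},
{"fingers": 0, "x": -0.0312, "y": -0.0159, "z": 0, "yaw": 0},
{"fingers": 0, "x": -0.0373, "y": -0.0150, "z": 0, "yaw": 0},
{"fingers": 0, "x": -0.0431, "y": -0.0131, "z": 0, "yaw": 0},
{"fingers": 0, "x": -0.0485, "y": -0.0103, "z": 0, "yaw": 0},
{"fingers": 0, "x": -0.0533, "y": -0.0065, "z": 0, "yaw": 0},
{"fingers": 0, "x": -0.0574, "y": -0.0020, "z": 0, "yaw": 0},
{"fingers": 0, "x": -0.0606, "y": 0.0032, "z": 0, "yaw": 0},
{"fingers": 0, "x": -0.0629, "y": 0.0089, "z": 0, "yaw": 0},
{"fingers": 0, "x": -0.0641, "y": 0.0148, "z": 0, "yaw": 0},
{"fingers": 0, "x": -0.0644, "y": 0.0209, "z": 0, "yaw": 0},
{"fingers": 0, "x": -0.0635, "y": 0.0270, "z": 0, "yaw": 0},
{"fingers": 0, "x": -0.0616, "y": 0.0328, "z": 0, "yaw": 0},
{"fingers": 0, "x": -0.0588, "y": 0.0382, "z": 0, "yaw": 0},
{"fingers": 0, "x": -0.0550, "y": 0.0430, "z": 0, "yaw": 0},
{"fingers": 0, "x": -0.0505, "y": 0.0471, "z": 0, "yaw": 0},
```

Emit:
drive_tool --targets '[{"fingers": 0, "x": -0.0038, "y": -0.0048, "z": 0, "yaw": 0}, {"fingers": 0, "x": -0.0083, "y": -0.0089, "z": 0, "yaw": 0}, {"fingers": 0, "x": -0.0135, "y": -0.0121, "z": 0, "yaw": 0}, {"fingers": 0, "x": -0.0192, "y": -0.0144, "z": 0, "yaw": 0}, {"fingers": 0, "x": -0.0251, "y": -0.0156, "z": 0, "yaw": 0}, {"fingers": 0, "x": -0.0312, "y": -0.0159, "z": 0, "yaw": 0}, {"fingers": 0, "x": -0.0373, "y": -0.015, "z": 0, "yaw": 0}, {"fingers": 0, "x": -0.0431, "y": -0.0131, "z": 0, "yaw": 0}, {"fingers": 0, "x": -0.0485, "y": -0.0103, "z": 0, "yaw": 0}, {"fingers": 0, "x": -0.0533, "y": -0.0065, "z": 0, "yaw": 0}]'

```text
time: 10.55
eef_pos: [0.6199, -0.106, 0.1199]
tool_rot: [0.644, 0.765, 0.0, 0.002]
wrist_force: [6.0, -2.2, -2.3]
grip_width: 0.0152
```

```bash
python3 -c "
from h import *
st()"
```

```text
t 10.55 tcp [ 0.6199 -0.106   0.1199] jawang 9.83 z [ 0.003 -0.002 -1.   ] F [ 5.99 -2.24 -2.27] T [-0.47 -0.92 -0.04] w 0.0152 j [-0.36  0.62  1.25 -0.    1.26 -0.53]
```

```bash
python3 -c "
from h import *
rows((.6434,-.0799),(.6195,-.1055),-133,10,20)"
```

```text
{"fingers": 0, "x": -0.0041, "y": 0.0045, "z": 0, "yaw": 0},
{"fingers": 0, "x": -0.0073, "y": 0.0097, "z": 0, "yaw": 0},
{"fingers": 0, "x": -0.0096, "y": 0.0154, "z": 0, "yaw": 0},
{"fingers": 0, "x": -0.0108, "y": 0.0213, "z": 0, "yaw": 0},
{"fingers": 0, "x": -0.0111, "y": 0.0274, "z": 0, "yaw": 0},
{"fingers": 0, "x": -0.0102, "y": 0.0335, "z": 0, "yaw": 0},
{"fingers": 0, "x": -0.0083, "y": 0.0393, "z": 0, "yaw": 0},
{"fingers": 0, "x": -0.0055, "y": 0.0447, "z": 0, "yaw": 0},
{"fingers": 0, "x": -0.0017, "y": 0.0495, "z": 0, "yaw": 0},
{"fingers": 0, "x": 0.0028, "y": 0.0536, "z": 0, "yaw": 0},
{"fingers": 0, "x": 0.0080, "y": 0.0568, "z": 0, "yaw": 0},
{"fingers": 0, "x": 0.0137, "y": 0.0591, "z": 0, "yaw": 0},
{"fingers": 0, "x": 0.0196, "y": 0.0603, "z": 0, "yaw": 0},
{"fingers": 0, "x": 0.0257, "y": 0.0606, "z": 0, "yaw": 0},
{"fingers": 0, "x": 0.0318, "y": 0.0597, "z": 0, "yaw": 0},
{"fingers": 0, "x": 0.0376, "y": 0.0578, "z": 0, "yaw": 0},
{"fingers": 0, "x": 0.0430, "y": 0.0550, "z": 0, "yaw": 0},
{"fingers": 0, "x": 0.0478, "y": 0.0512, "z": 0, "yaw": 0},
{"fingers": 0, "x": 0.0519, "y": 0.0467, "z": 0, "yaw": 0},
{"fingers": 0, "x": 0.0551, "y": 0.0415, "z": 0, "yaw": 0},
```

Emit:
drive_tool --targets '[{"fingers": 0, "x": -0.0041, "y": 0.0045, "z": 0, "yaw": 0}, {"fingers": 0, "x": -0.0073, "y": 0.0097, "z": 0, "yaw": 0}, {"fingers": 0, "x": -0.0096, "y": 0.0154, "z": 0, "yaw": 0}, {"fingers": 0, "x": -0.0108, "y": 0.0213, "z": 0, "yaw": 0}, {"fingers": 0, "x": -0.0111, "y": 0.0274, "z": 0, "yaw": 0}, {"fingers": 0, "x": -0.0102, "y": 0.0335, "z": 0, "yaw": 0}, {"fingers": 0, "x": -0.0083, "y": 0.0393, "z": 0, "yaw": 0}, {"fingers": 0, "x": -0.0055, "y": 0.0447, "z": 0, "yaw": 0}, {"fingers": 0, "x": -0.0017, "y": 0.0495, "z": 0, "yaw": 0}, {"fingers": 0, "x": 0.0028, "y": 0.0536, "z": 0, "yaw": 0}, {"fingers": 0, "x": 0.008, "y": 0.0568, "z": 0, "yaw": 0}, {"fingers": 0, "x": 0.0137, "y": 0.0591, "z": 0, "yaw": 0}, {"fingers": 0, "x": 0.0196, "y": 0.0603, "z": 0, "yaw": 0}, {"fingers": 0, "x": 0.0257, "y": 0.0606, "z": 0, "yaw": 0}, {"fingers": 0, "x": 0.0318, "y": 0.0597, "z": 0, "yaw": 0}, {"fingers": 0, "x": 0.0376, "y": 0.0578, "z": 0, "yaw": 0}]'

```text
time: 12.15
eef_pos: [0.6558, -0.0472, 0.1198]
tool_rot: [0.644, 0.765, -0.001, -0.001]
wrist_force: [-6.8, -0.5, 2.5]
grip_width: 0.0152
```

```bash
python3 -c "
from h import *
st(); cv2.imwrite('pics/s8.png',cv2.resize(ctrl.read_camera('side')[130:250,200:400],None,fx=4,fy=4,interpolation=cv2.INTER_CUBIC))
cv2.imwrite('pics/w8.png',ctrl.read_camera('wrist'))
st()
rows((.6434,-.0799),(.6571,-.0477),67,10,20)"
```

```text
t 12.15 tcp [ 0.6558 -0.0472  0.1198] jawang 9.86 z [-0.003  0.001 -1.   ] F [-6.84 -0.54  2.47] T [ 0.01  1.03 -0.  ] w 0.0152 j [-0.25  0.67  1.15 -0.    1.32 -0.42]
t 12.25 tcp [ 0.6566 -0.0475  0.1199] jawang 9.85 z [-0.001  0.    -1.   ] F [-2.55 -0.46  2.09] T [-0.01  0.34 -0.01] w 0.0153 j [-0.25  0.67  1.15 -0.    1.32 -0.42]
{"fingers": 0, "x": 0.0054, "y": -0.0028, "z": 0, "yaw": 0},
{"fingers": 0, "x": 0.0102, "y": -0.0066, "z": 0, "yaw": 0},
{"fingers": 0, "x": 0.0143, "y": -0.0111, "z": 0, "yaw": 0},
{"fingers": 0, "x": 0.0175, "y": -0.0163, "z": 0, "yaw": 0},
{"fingers": 0, "x": 0.0198, "y": -0.0220, "z": 0, "yaw": 0},
{"fingers": 0, "x": 0.0210, "y": -0.0279, "z": 0, "yaw": 0},
{"fingers": 0, "x": 0.0213, "y": -0.0340, "z": 0, "yaw": 0},
{"fingers": 0, "x": 0.0204, "y": -0.0401, "z": 0, "yaw": 0},
{"fingers": 0, "x": 0.0185, "y": -0.0459, "z": 0, "yaw": 0},
{"fingers": 0, "x": 0.0157, "y": -0.0513, "z": 0, "yaw": 0},
{"fingers": 0, "x": 0.0119, "y": -0.0561, "z": 0, "yaw": 0},
{"fingers": 0, "x": 0.0074, "y": -0.0602, "z": 0, "yaw": 0},
{"fingers": 0, "x": 0.0022, "y": -0.0634, "z": 0, "yaw": 0},
{"fingers": 0, "x": -0.0035, "y": -0.0657, "z": 0, "yaw": 0},
{"fingers": 0, "x": -0.0094, "y": -0.0669, "z": 0, "yaw": 0},
{"fingers": 0, "x": -0.0155, "y": -0.0672, "z": 0, "yaw": 0},
{"fingers": 0, "x": -0.0216, "y": -0.0663, "z": 0, "yaw": 0},
{"fingers": 0, "x": -0.0274, "y": -0.0644, "z": 0, "yaw": 0},
{"fingers": 0, "x": -0.0328, "y": -0.0616, "z": 0, "yaw": 0},
{"fingers": 0, "x": -0.0376, "y": -0.0578, "z": 0, "yaw": 0},
```

View pics/w8.png

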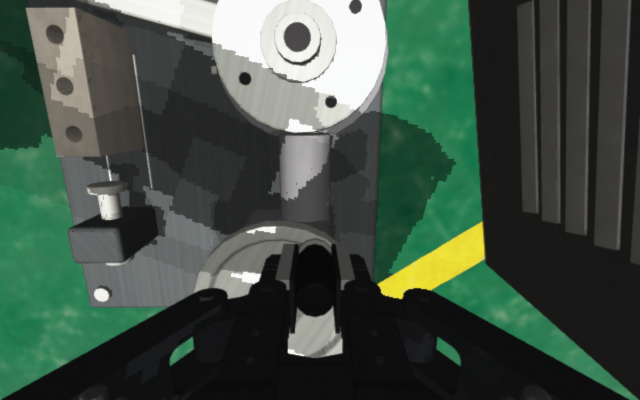

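View pics/s8.png

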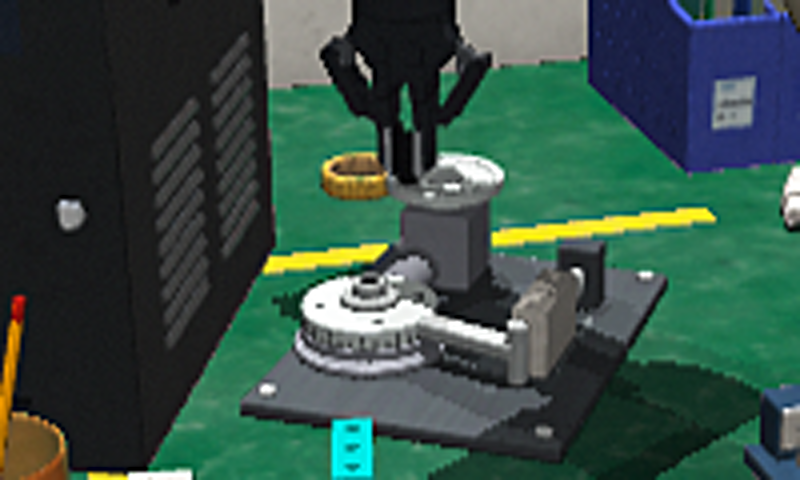

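Emit:
drive_tool --targets '[{"fingers": 0, "x": 0.0054, "y": -0.0028, "z": 0, "yaw": 0}, {"fingers": 0, "x": 0.0102, "y": -0.0066, "z": 0, "yaw": 0}, {"fingers": 0, "x": 0.0143, "y": -0.0111, "z": 0, "yaw": 0}, {"fingers": 0, "x": 0.0175, "y": -0.0163, "z": 0, "yaw": 0}, {"fingers": 0, "x": 0.0198, "y": -0.022, "z": 0, "yaw": 0}, {"fingers": 0, "x": 0.021, "y": -0.0279, "z": 0, "yaw": 0}, {"fingers": 0, "x": 0.0213, "y": -0.034, "z": 0, "yaw": 0}, {"fingers": 0, "x": 0.0204, "y": -0.0401, "z": 0, "yaw": 0}, {"fingers": 0, "x": 0.0185, "y": -0.0459, "z": 0, "yaw": 0}, {"fingers": 0, "x": 0.0157, "y": -0.0513, "z": 0, "yaw": 0}, {"fingers": 0, "x": 0.0119, "y": -0.0561, "z": 0, "yaw": 0}, {"fingers": 0, "x": 0.0074, "y": -0.0602, "z": 0, "yaw": 0}, {"fingers": 0, "x": 0.0022, "y": -0.0634, "z": 0, "yaw": 0}]'

```text
time: 13.55
eef_pos: [0.66, -0.1106, 0.1199]
tool_rot: [0.644, 0.765, 0.001, 0.001]
wrist_force: [5.3, 2.5, -2.4]
grip_width: 0.0151
```

```bash
cat >> h.py <<'E'
def tan(C=(.6434,-.0799)):
    s=st(); d=s["eef_pos"][:2]-C; a=np.arctan2(d[1],d[0]); F=s["wrist_force"][:2]
    print("ang %.1f r %.2fmm Ftan(resist) %.2f Frad %.2f"%(np.degrees(a),1e3*np.hypot(*d),-F@[np.sin(a),-np.cos(a)],F@[np.cos(a),np.sin(a)]))
E
python3 -c "
from h import *
tan(); M=ctrl.camera_model('wrist');np.savez('w9.npz',**M); cv2.imwrite('pics/w9.png',ctrl.read_camera('wrist'))
cv2.imwrite('pics/s9.png',cv2.resize(ctrl.read_camera('side')[170:250,260:380],None,fx=6,fy=6,interpolation=cv2.INTER_CUBIC))"
```

```text
t 13.55 tcp [ 0.66   -0.1106  0.1199] jawang 9.87 z [ 0.004  0.    -1.   ] F [ 5.27  2.52 -2.44] T [ 0.35 -1.   -0.01] w 0.0151 j [-0.34  0.69  1.12  0.    1.33 -0.52]
ang -61.6 r 34.92mm Ftan(resist) 5.84 Frad 0.28
```

View pics/w9.png

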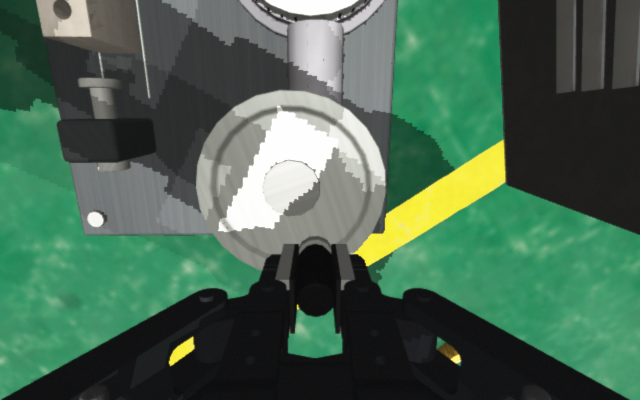

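View pics/s9.png

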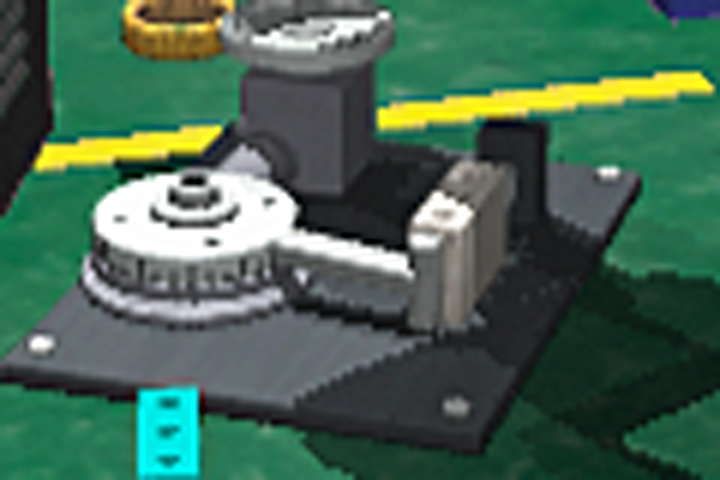

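```bash
python3 -c "
from h import *
M=dict(np.load('w9.npz')); p=np.load('fix.npy')
c,s=np.cos(p[2]),np.sin(p[2]);R=np.array([[c,s],[-s,c]])
for n,u,z in [('blockend',(75,38),.062),('blockend bottom',(90,55),.012),('pad',(100,79),.051)]: print(n,R@(ray('wrist',u,z,M)[:2]-p[:2])*1000)
rows((.6434,-.0799),(.6593,-.1111),-63,10,20)"
```

```text
blockend [-59.23564882 -24.31699343]
blockend bottom [-84.06486116 -24.65546496]
pad [-56.54546313 -42.92551567]
{"fingers": 0, "x": -0.0057, "y": -0.0023, "z": 0, "yaw": 0},
{"fingers": 0, "x": -0.0116, "y": -0.0035, "z": 0, "yaw": 0},
{"fingers": 0, "x": -0.0177, "y": -0.0038, "z": 0, "yaw": 0},
{"fingers": 0, "x": -0.0238, "y": -0.0029, "z": 0, "yaw": 0},
{"fingers": 0, "x": -0.0296, "y": -0.0010, "z": 0, "yaw": 0},
{"fingers": 0, "x": -0.0350, "y": 0.0018, "z": 0, "yaw": 0},
{"fingers": 0, "x": -0.0398, "y": 0.0056, "z": 0, "yaw": 0},
{"fingers": 0, "x": -0.0439, "y": 0.0101, "z": 0, "yaw": 0},
{"fingers": 0, "x": -0.0471, "y": 0.0153, "z": 0, "yaw": 0},
{"fingers": 0, "x": -0.0494, "y": 0.0210, "z": 0, "yaw": 0},
{"fingers": 0, "x": -0.0506, "y": 0.0269, "z": 0, "yaw": 0},
{"fingers": 0, "x": -0.0509, "y": 0.0330, "z": 0, "yaw": 0},
{"fingers": 0, "x": -0.0500, "y": 0.0391, "z": 0, "yaw": 0},
{"fingers": 0, "x": -0.0481, "y": 0.0449, "z": 0, "yaw": 0},
{"fingers": 0, "x": -0.0453, "y": 0.0503, "z": 0, "yaw": 0},
{"fingers": 0, "x": -0.0415, "y": 0.0551, "z": 0, "yaw": 0},
{"fingers": 0, "x": -0.0370, "y": 0.0592, "z": 0, "yaw": 0},
{"fingers": 0, "x": -0.0318, "y": 0.0624, "z": 0, "yaw": 0},
{"fingers": 0, "x": -0.0261, "y": 0.0647, "z": 0, "yaw": 0},
{"fingers": 0, "x": -0.0202, "y": 0.0659, "z": 0, "yaw": 0},
```

Emit:
drive_tool --targets '[{"fingers": 0, "x": -0.0057, "y": -0.0023, "z": 0, "yaw": 0}, {"fingers": 0, "x": -0.0116, "y": -0.0035, "z": 0, "yaw": 0}, {"fingers": 0, "x": -0.0177, "y": -0.0038, "z": 0, "yaw": 0}, {"fingers": 0, "x": -0.0238, "y": -0.0029, "z": 0, "yaw": 0}, {"fingers": 0, "x": -0.0296, "y": -0.001, "z": 0, "yaw": 0}, {"fingers": 0, "x": -0.035, "y": 0.0018, "z": 0, "yaw": 0}, {"fingers": 0, "x": -0.0398, "y": 0.0056, "z": 0, "yaw": 0}, {"fingers": 0, "x": -0.0439, "y": 0.0101, "z": 0, "yaw": 0}, {"fingers": 0, "x": -0.0471, "y": 0.0153, "z": 0, "yaw": 0}, {"fingers": 0, "x": -0.0494, "y": 0.021, "z": 0, "yaw": 0}, {"fingers": 0, "x": -0.0506, "y": 0.0269, "z": 0, "yaw": 0}, {"fingers": 0, "x": -0.0509, "y": 0.033, "z": 0, "yaw": 0}, {"fingers": 0, "x": -0.05, "y": 0.0391, "z": 0, "yaw": 0}, {"fingers": 0, "x": -0.0481, "y": 0.0449, "z": 0, "yaw": 0}]'

```text
time: 15.05
eef_pos: [0.6107, -0.067, 0.1199]
tool_rot: [0.644, 0.765, -0.001, 0.001]
wrist_force: [-0.5, -6.5, -1.1]
grip_width: 0.0154
```

```bash
python3 -c "
from h import *
tan(); M=ctrl.camera_model('wrist');np.savez('w10.npz',**M); cv2.imwrite('pics/w10.png',ctrl.read_camera('wrist'))
rows((.6434,-.0799),(.6112,-.0662),157,6,20)"
```

```text
t 15.05 tcp [ 0.6107 -0.067   0.1199] jawang 9.83 z [-0.    -0.003 -1.   ] F [-0.47 -6.47 -1.07] T [-1.12  0.02 -0.02] w 0.0154 j [-0.3   0.6   1.3  -0.    1.24 -0.47]
ang 158.6 r 35.18mm Ftan(resist) 6.19 Frad -1.93
{"fingers": 0, "x": 0.0016, "y": 0.0033, "z": 0, "yaw": 0},
{"fingers": 0, "x": 0.0035, "y": 0.0064, "z": 0, "yaw": 0},
{"fingers": 0, "x": 0.0058, "y": 0.0093, "z": 0, "yaw": 0},
{"fingers": 0, "x": 0.0083, "y": 0.0119, "z": 0, "yaw": 0},
{"fingers": 0, "x": 0.0111, "y": 0.0143, "z": 0, "yaw": 0},
{"fingers": 0, "x": 0.0142, "y": 0.0163, "z": 0, "yaw": 0},
{"fingers": 0, "x": 0.0174, "y": 0.0180, "z": 0, "yaw": 0},
{"fingers": 0, "x": 0.0208, "y": 0.0194, "z": 0, "yaw": 0},
{"fingers": 0, "x": 0.0243, "y": 0.0204, "z": 0, "yaw": 0},
{"fingers": 0, "x": 0.0279, "y": 0.0210, "z": 0, "yaw": 0},
{"fingers": 0, "x": 0.0316, "y": 0.0213, "z": 0, "yaw": 0},
{"fingers": 0, "x": 0.0353, "y": 0.0212, "z": 0, "yaw": 0},
{"fingers": 0, "x": 0.0389, "y": 0.0207, "z": 0, "yaw": 0},
{"fingers": 0, "x": 0.0424, "y": 0.0198, "z": 0, "yaw": 0},
{"fingers": 0, "x": 0.0459, "y": 0.0185, "z": 0, "yaw": 0},
{"fingers": 0, "x": 0.0492, "y": 0.0169, "z": 0, "yaw": 0},
{"fingers": 0, "x": 0.0523, "y": 0.0150, "z": 0, "yaw": 0},
{"fingers": 0, "x": 0.0552, "y": 0.0127, "z": 0, "yaw": 0},
{"fingers": 0, "x": 0.0578, "y": 0.0102, "z": 0, "yaw": 0},
{"fingers": 0, "x": 0.0602, "y": 0.0074, "z": 0, "yaw": 0},
```

View pics/w10.png

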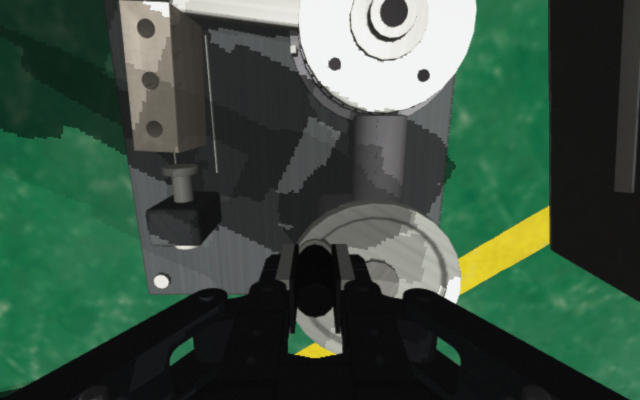

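The block is upright and aligned. Its end is at row 151 and the pad face at row 165.

```bash
python3 -c "
from h import *
M=dict(np.load('w10.npz')); p=np.load('fix.npy')
c,s=np.cos(p[2]),np.sin(p[2]);R=np.array([[c,s],[-s,c]])
for n,u,z in [('blockend L',(135,151),.062),('blockend R',(180,150),.062),('bottom R',(207,143),.012),('hole',(150,80),.062),('hole',(154,128),.062),('hole',(146,28),.062),('pad',(181,165),.051)]: print(n,R@(ray('wrist',u,z,M)[:2]-p[:2])*1000)
"
```

```text
blockend L [-78.54410242 -30.17523314]
blockend R [-53.42587806 -29.62222773]
bottom R [-54.17204929 -30.29057298]
hole [-65.21416383   6.95734065]
hole [-66.33030711 -17.68847124]
hole [-63.9249851   31.69569802]
pad [-58.25468585 -39.72078244]
```

Emit:
drive_tool --targets '[{"fingers": 0, "x": 0.0016, "y": 0.0033, "z": 0, "yaw": 0}, {"fingers": 0, "x": 0.0035, "y": 0.0064, "z": 0, "yaw": 0}, {"fingers": 0, "x": 0.0058, "y": 0.0093, "z": 0, "yaw": 0}, {"fingers": 0, "x": 0.0083, "y": 0.0119, "z": 0, "yaw": 0}, {"fingers": 0, "x": 0.0111, "y": 0.0143, "z": 0, "yaw": 0}, {"fingers": 0, "x": 0.0142, "y": 0.0163, "z": 0, "yaw": 0}, {"fingers": 0, "x": 0.0174, "y": 0.018, "z": 0, "yaw": 0}, {"fingers": 0, "x": 0.0208, "y": 0.0194, "z": 0, "yaw": 0}, {"fingers": 0, "x": 0.0243, "y": 0.0204, "z": 0, "yaw": 0}, {"fingers": 0, "x": 0.0279, "y": 0.021, "z": 0, "yaw": 0}, {"fingers": 0, "x": 0.0316, "y": 0.0213, "z": 0, "yaw": 0}, {"fingers": 0, "x": 0.0353, "y": 0.0212, "z": 0, "yaw": 0}, {"fingers": 0, "x": 0.0389, "y": 0.0207, "z": 0, "yaw": 0}, {"fingers": 0, "x": 0.0424, "y": 0.0198, "z": 0, "yaw": 0}, {"fingers": 0, "x": 0.0459, "y": 0.0185, "z": 0, "yaw": 0}]'

```text
time: 16.6
eef_pos: [0.6556, -0.0471, 0.1198]
tool_rot: [0.644, 0.765, -0.001, -0.001]
wrist_force: [-5.9, 0.9, 4.2]
grip_width: 0.0153
```

```bash
python3 -c "
from h import *
tan(); M=ctrl.camera_model('wrist');np.savez('w11.npz',**M); cv2.imwrite('pics/w11.png',ctrl.read_camera('wrist')[:300,:400])
tan()
rows((.6434,-.0799),(.6571,-.0477),67,3,20)"
```

```text
t 16.60 tcp [ 0.6556 -0.0471  0.1198] jawang 9.87 z [-0.003  0.001 -1.   ] F [-5.87  0.93  4.24] T [ 0.16  0.98 -0.04] w 0.0153 j [-0.25  0.67  1.15 -0.    1.32 -0.42]
ang 69.6 r 34.98mm Ftan(resist) 5.83 Frad -1.18
t 16.65 tcp [ 0.6561 -0.0473  0.1198] jawang 9.86 z [-0.003  0.001 -1.   ] F [-4.11  1.18  3.37] T [0.15 0.67 0.01] w 0.0148 j [-0.25  0.67  1.15 -0.    1.32 -0.42]
ang 68.8 r 34.96mm Ftan(resist) 4.26 Frad -0.39
{"fingers": 0, "x": 0.0016, "y": -0.0007, "z": 0, "yaw": 0},
{"fingers": 0, "x": 0.0033, "y": -0.0016, "z": 0, "yaw": 0},
{"fingers": 0, "x": 0.0048, "y": -0.0025, "z": 0, "yaw": 0},
{"fingers": 0, "x": 0.0064, "y": -0.0035, "z": 0, "yaw": 0},
{"fingers": 0, "x": 0.0078, "y": -0.0046, "z": 0, "yaw": 0},
{"fingers": 0, "x": 0.0093, "y": -0.0058, "z": 0, "yaw": 0},
{"fingers": 0, "x": 0.0106, "y": -0.0070, "z": 0, "yaw": 0},
{"fingers": 0, "x": 0.0119, "y": -0.0083, "z": 0, "yaw": 0},
{"fingers": 0, "x": 0.0131, "y": -0.0097, "z": 0, "yaw": 0},
{"fingers": 0, "x": 0.0143, "y": -0.0111, "z": 0, "yaw": 0},
{"fingers": 0, "x": 0.0153, "y": -0.0126, "z": 0, "yaw": 0},
{"fingers": 0, "x": 0.0163, "y": -0.0142, "z": 0, "yaw": 0},
{"fingers": 0, "x": 0.0172, "y": -0.0158, "z": 0, "yaw": 0},
{"fingers": 0, "x": 0.0180, "y": -0.0174, "z": 0, "yaw": 0},
{"fingers": 0, "x": 0.0188, "y": -0.0191, "z": 0, "yaw": 0},
{"fingers": 0, "x": 0.0194, "y": -0.0208, "z": 0, "yaw": 0},
{"fingers": 0, "x": 0.0199, "y": -0.0226, "z": 0, "yaw": 0},
{"fingers": 0, "x": 0.0204, "y": -0.0243, "z": 0, "yaw": 0},
{"fingers": 0, "x": 0.0208, "y": -0.0261, "z": 0, "yaw": 0},
{"fingers": 0, "x": 0.0210, "y": -0.0279, "z": 0, "yaw": 0},
```

View pics/w11.png

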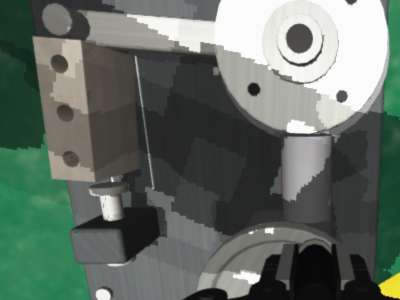

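```bash
python3 -c "
from h import *
M=dict(np.load('w11.npz')); p=np.load('fix.npy')
c,s=np.cos(p[2]),np.sin(p[2]);R=np.array([[c,s],[-s,c]])
for n,u,z in [('blockend L',(52,180),.062),('blockend R',(95,179),.062),('hole',(60,63),.062),('hole',(71,159),.062),('pad',(108,184),.051)]: print(n,R@(ray('wrist',u,z,M)[:2]-p[:2])*1000)
"
```

```text
blockend L [-81.1398338  -34.63745279]
blockend R [-56.40537544 -34.02525585]
hole [-63.88357553  27.41639828]
hole [-67.90951916 -22.62874175]
pad [-56.50030443 -39.25666065]
```

Emit:
drive_tool --targets '[{"fingers": 0, "x": 0.0016, "y": -0.0007, "z": 0, "yaw": 0}, {"fingers": 0, "x": 0.0033, "y": -0.0016, "z": 0, "yaw": 0}, {"fingers": 0, "x": 0.0048, "y": -0.0025, "z": 0, "yaw": 0}, {"fingers": 0, "x": 0.0064, "y": -0.0035, "z": 0, "yaw": 0}, {"fingers": 0, "x": 0.0078, "y": -0.0046, "z": 0, "yaw": 0}, {"fingers": 0, "x": 0.0093, "y": -0.0058, "z": 0, "yaw": 0}, {"fingers": 0, "x": 0.0106, "y": -0.007, "z": 0, "yaw": 0}, {"fingers": 0, "x": 0.0119, "y": -0.0083, "z": 0, "yaw": 0}, {"fingers": 0, "x": 0.0131, "y": -0.0097, "z": 0, "yaw": 0}, {"fingers": 0, "x": 0.0143, "y": -0.0111, "z": 0, "yaw": 0}]'

```text
time: 17.65
eef_pos: [0.6701, -0.0574, 0.1198]
tool_rot: [0.644, 0.765, -0.0, -0.002]
wrist_force: [-4.1, 4.9, 3.8]
grip_width: 0.0154
```

```bash
python3 -c "
from h import *
tan(); 
rows((.6434,-.0799),(.6714,-.0588),37,3,10)"
```

```text
t 17.65 tcp [ 0.6701 -0.0574  0.1198] jawang 9.89 z [-0.002  0.002 -1.   ] F [-4.1   4.86  3.84] T [ 0.7   0.71 -0.02] w 0.0154 j [-0.26  0.7   1.1   0.    1.35 -0.43]
ang 40.1 r 34.89mm Ftan(resist) 6.36 Frad -0.01
{"fingers": 0, "x": 0.0010, "y": -0.0015, "z": 0, "yaw": 0},
{"fingers": 0, "x": 0.0020, "y": -0.0031, "z": 0, "yaw": 0},
{"fingers": 0, "x": 0.0029, "y": -0.0047, "z": 0, "yaw": 0},
{"fingers": 0, "x": 0.0037, "y": -0.0063, "z": 0, "yaw": 0},
{"fingers": 0, "x": 0.0045, "y": -0.0080, "z": 0, "yaw": 0},
{"fingers": 0, "x": 0.0051, "y": -0.0097, "z": 0, "yaw": 0},
{"fingers": 0, "x": 0.0056, "y": -0.0115, "z": 0, "yaw": 0},
{"fingers": 0, "x": 0.0061, "y": -0.0132, "z": 0, "yaw": 0},
{"fingers": 0, "x": 0.0065, "y": -0.0150, "z": 0, "yaw": 0},
{"fingers": 0, "x": 0.0067, "y": -0.0168, "z": 0, "yaw": 0},
```

```bash
python3 -c "
from h import *
M=ctrl.camera_model('wrist');np.savez('w12.npz',**M); a=ctrl.read_camera('wrist')
cv2.imwrite('pics/w12.png',cv2.resize(a[:260,:200],None,fx=3,fy=2.3,interpolation=cv2.INTER_CUBIC) if 0 else cv2.resize(a[60:240,0:200],None,fx=3,fy=3,interpolation=cv2.INTER_CUBIC))
cv2.imwrite('pics/s12.png',cv2.resize(ctrl.read_camera('side')[180:240,310:370],None,fx=9,fy=9,interpolation=cv2.INTER_CUBIC))
tan()"
```

```text
t 17.75 tcp [ 0.6703 -0.0577  0.1198] jawang 9.88 z [-0.002  0.002 -1.   ] F [-4.03  2.57  2.95] T [0.54 0.52 0.02] w 0.0149 j [-0.26  0.7   1.1   0.    1.35 -0.43]
ang 39.6 r 34.90mm Ftan(resist) 4.55 Frad -1.46
```

View pics/w12.png

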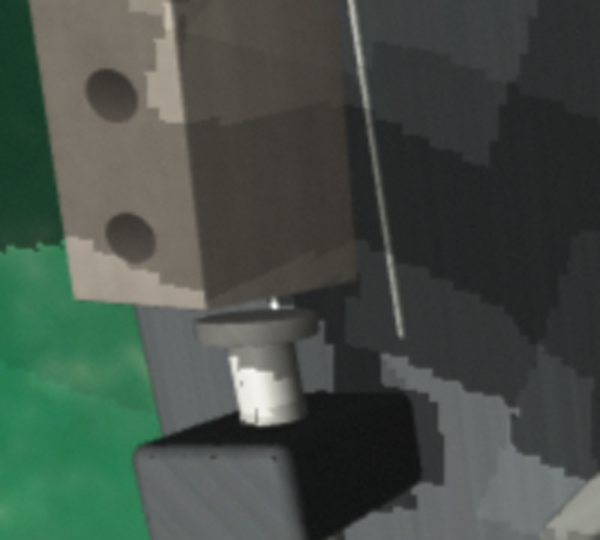

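View pics/s12.png

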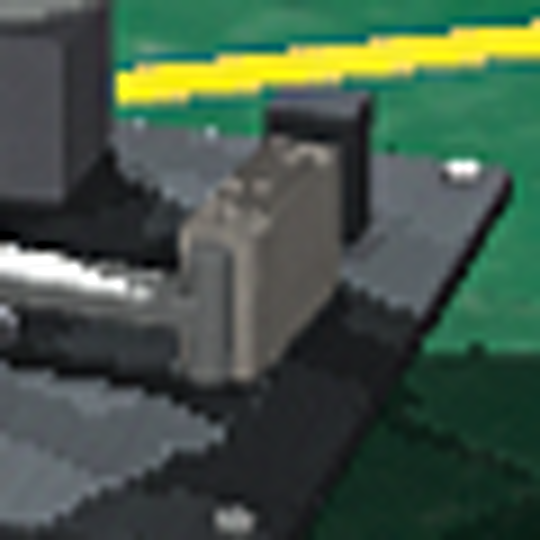

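```bash
python3 -c "
from h import *
M=dict(np.load('w12.npz')); p=np.load('fix.npy')
c,s=np.cos(p[2]),np.sin(p[2]);R=np.array([[c,s],[-s,c]])
L=lambda u,z:R@(ray('wrist',u,z,M)[:2]-p[:2])*1000
for n,u,z in [('blockend L',(25,159),.062),('blockend R',(68.3,162.5),.062),('bottom R',(118.5,153.5),.012),('hole',(37,92),.062),('hole',(43.5,139.5),.062),('pad top',(86,163.5),.051)]: print(n,L(u,z))
"
```

```text
blockend L [-81.10225472 -35.33406032]
blockend R [-57.12671753 -37.27200213]
bottom R [-57.6397736  -38.06109643]
hole [-66.44870439   0.37190294]
hole [-68.36239489 -24.54277135]
pad top [-54.89671492 -39.44731627]
```

Emit:
drive_tool --targets '[{"fingers": 0, "x": 0.001, "y": -0.0015, "z": 0, "yaw": 0}, {"fingers": 0, "x": 0.002, "y": -0.0031, "z": 0, "yaw": 0}, {"fingers": 0, "x": 0.0029, "y": -0.0047, "z": 0, "yaw": 0}]'

```text
time: 18.05
eef_pos: [0.6733, -0.0619, 0.1198]
tool_rot: [0.643, 0.765, 0.0, -0.001]
wrist_force: [-3.0, 5.2, 2.9]
grip_width: 0.0149
```

```bash
python3 -c "
from h import *
tan(); 
rows((.6434,-.0799),(.6743,-.0635),28,2,8)"
```

```text
t 18.05 tcp [ 0.6733 -0.0619  0.1198] jawang 9.90 z [-0.002  0.002 -1.   ] F [-3.01  5.17  2.9 ] T [0.89 0.44 0.03] w 0.0149 j [-0.27  0.7   1.09  0.    1.35 -0.44]
ang 31.1 r 34.86mm Ftan(resist) 5.98 Frad 0.09
{"fingers": 0, "x": 0.0006, "y": -0.0011, "z": 0, "yaw": 0},
{"fingers": 0, "x": 0.0011, "y": -0.0022, "z": 0, "yaw": 0},
{"fingers": 0, "x": 0.0016, "y": -0.0033, "z": 0, "yaw": 0},
{"fingers": 0, "x": 0.0020, "y": -0.0044, "z": 0, "yaw": 0},
{"fingers": 0, "x": 0.0024, "y": -0.0056, "z": 0, "yaw": 0},
{"fingers": 0, "x": 0.0027, "y": -0.0068, "z": 0, "yaw": 0},
{"fingers": 0, "x": 0.0031, "y": -0.0079, "z": 0, "yaw": 0},
{"fingers": 0, "x": 0.0033, "y": -0.0091, "z": 0, "yaw": 0},
```

Emit:
drive_tool --targets '[{"fingers": 0, "x": 0.0006, "y": -0.0011, "z": 0, "yaw": 0}, {"fingers": 0, "x": 0.0011, "y": -0.0022, "z": 0, "yaw": 0}]'

```text
time: 18.25
eef_pos: [0.6744, -0.0641, 0.1199]
tool_rot: [0.643, 0.765, 0.0, -0.001]
wrist_force: [-1.5, 5.9, 2.0]
grip_width: 0.0151
```

Emit:
drive_tool --targets '[{"fingers": 0, "x": 0.0005, "y": -0.0011, "z": 0, "yaw": 0}, {"fingers": 0, "x": 0.0009, "y": -0.0022, "z": 0, "yaw": 0}]'

```text
time: 18.45
eef_pos: [0.6754, -0.0662, 0.1199]
tool_rot: [0.643, 0.766, 0.0, -0.001]
wrist_force: [-1.8, 6.3, 1.6]
grip_width: 0.0154
```

```bash
python3 -c "
from h import *
tan(); 
rows((.6434,-.0799),(.6763,-.0679),20,1.5,8)"
```

```text
t 18.45 tcp [ 0.6754 -0.0662  0.1199] jawang 9.90 z [-0.001  0.002 -1.   ] F [-1.79  6.33  1.65] T [0.95 0.26 0.02] w 0.0154 j [-0.27  0.71  1.08  0.    1.36 -0.45]
ang 23.1 r 34.83mm Ftan(resist) 6.52 Frad 0.84
{"fingers": 0, "x": 0.0003, "y": -0.0009, "z": 0, "yaw": 0},
{"fingers": 0, "x": 0.0006, "y": -0.0018, "z": 0, "yaw": 0},
{"fingers": 0, "x": 0.0008, "y": -0.0026, "z": 0, "yaw": 0},
{"fingers": 0, "x": 0.0011, "y": -0.0035, "z": 0, "yaw": 0},
{"fingers": 0, "x": 0.0013, "y": -0.0044, "z": 0, "yaw": 0},
{"fingers": 0, "x": 0.0015, "y": -0.0053, "z": 0, "yaw": 0},
{"fingers": 0, "x": 0.0016, "y": -0.0062, "z": 0, "yaw": 0},
{"fingers": 0, "x": 0.0018, "y": -0.0071, "z": 0, "yaw": 0},
```

Emit:
drive_tool --targets '[{"fingers": 0, "x": 0.0003, "y": -0.0009, "z": 0, "yaw": 0}, {"fingers": 0, "x": 0.0006, "y": -0.0018, "z": 0, "yaw": 0}]'

```text
time: 18.65
eef_pos: [0.6761, -0.068, 0.1199]
tool_rot: [0.643, 0.766, 0.001, -0.001]
wrist_force: [-0.7, 6.1, 2.3]
grip_width: 0.0152
```

```bash
python3 -c "
from h import *
tan(); M=ctrl.camera_model('wrist');np.savez('w13.npz',**M); a=ctrl.read_camera('wrist')
cv2.imwrite('pics/w13.png',cv2.resize(a[60:240,0:200],None,fx=3,fy=3,interpolation=cv2.INTER_CUBIC))
rows((.6434,-.0799),(.6769,-.0697),17,1.5,8)"
```

```text
t 18.65 tcp [ 0.6761 -0.068   0.1199] jawang 9.90 z [-0.001  0.002 -1.   ] F [-0.66  6.13  2.35] T [ 0.97  0.21 -0.03] w 0.0152 j [-0.27  0.71  1.08  0.    1.36 -0.45]
ang 20.0 r 34.82mm Ftan(resist) 5.99 Frad 1.48
{"fingers": 0, "x": 0.0002, "y": -0.0008, "z": 0, "yaw": 0},
{"fingers": 0, "x": 0.0005, "y": -0.0017, "z": 0, "yaw": 0},
{"fingers": 0, "x": 0.0007, "y": -0.0026, "z": 0, "yaw": 0},
{"fingers": 0, "x": 0.0009, "y": -0.0035, "z": 0, "yaw": 0},
{"fingers": 0, "x": 0.0010, "y": -0.0044, "z": 0, "yaw": 0},
{"fingers": 0, "x": 0.0012, "y": -0.0053, "z": 0, "yaw": 0},
{"fingers": 0, "x": 0.0013, "y": -0.0062, "z": 0, "yaw": 0},
{"fingers": 0, "x": 0.0014, "y": -0.0071, "z": 0, "yaw": 0},
```

View pics/w13.png

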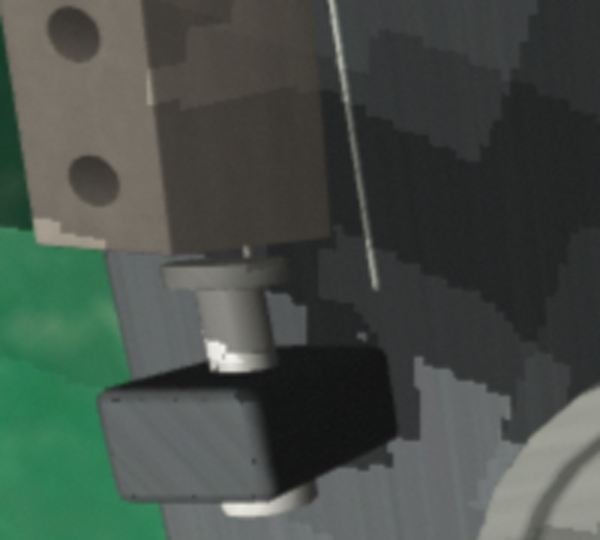

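Emit:
drive_tool --targets '[{"fingers": 0, "x": 0.0002, "y": -0.0008, "z": 0, "yaw": 0}, {"fingers": 0, "x": 0.0005, "y": -0.0017, "z": 0, "yaw": 0}]'

```text
time: 18.9
eef_pos: [0.6767, -0.0696, 0.1199]
tool_rot: [0.643, 0.766, 0.001, -0.001]
wrist_force: [-0.8, 5.9, 2.2]
grip_width: 0.0147
```

```bash
python3 -c "
from h import *
tan()"
```

```text
t 18.90 tcp [ 0.6767 -0.0696  0.1199] jawang 9.91 z [-0.001  0.002 -1.   ] F [-0.82  5.87  2.16] T [ 0.93  0.13 -0.02] w 0.0147 j [-0.28  0.71  1.08  0.    1.36 -0.45]
ang 17.2 r 34.82mm Ftan(resist) 5.85 Frad 0.95
```

Emit:
drive_tool --targets '[{"fingers": 0, "x": 0.0002, "y": -0.0009, "z": 0, "yaw": 0}, {"fingers": 0, "x": 0.0004, "y": -0.0018, "z": 0, "yaw": 0}]'

```text
time: 19.1
eef_pos: [0.6772, -0.0714, 0.1199]
tool_rot: [0.643, 0.766, 0.001, -0.001]
wrist_force: [-0.3, 5.9, 1.8]
grip_width: 0.0149
```

```bash
python3 -c "
from h import *
tan();rows((.6434,-.0799),(.6778,-.0732),11,1.5,8)"
```

```text
t 19.10 tcp [ 0.6772 -0.0714  0.1199] jawang 9.91 z [-0.001  0.002 -1.   ] F [-0.33  5.88  1.8 ] T [1.03 0.08 0.03] w 0.0149 j [-0.28  0.71  1.07  0.    1.36 -0.45]
ang 14.1 r 34.82mm Ftan(resist) 5.78 Frad 1.12
{"fingers": 0, "x": 0.0001, "y": -0.0009, "z": 0, "yaw": 0},
{"fingers": 0, "x": 0.0003, "y": -0.0018, "z": 0, "yaw": 0},
{"fingers": 0, "x": 0.0004, "y": -0.0027, "z": 0, "yaw": 0},
{"fingers": 0, "x": 0.0005, "y": -0.0036, "z": 0, "yaw": 0},
{"fingers": 0, "x": 0.0005, "y": -0.0046, "z": 0, "yaw": 0},
{"fingers": 0, "x": 0.0006, "y": -0.0055, "z": 0, "yaw": 0},
{"fingers": 0, "x": 0.0006, "y": -0.0064, "z": 0, "yaw": 0},
{"fingers": 0, "x": 0.0006, "y": -0.0073, "z": 0, "yaw": 0},
```

Emit:
drive_tool --targets '[{"fingers": 0, "x": 0.0001, "y": -0.0009, "z": 0, "yaw": 0}, {"fingers": 0, "x": 0.0003, "y": -0.0018, "z": 0, "yaw": 0}]'

```text
time: 19.3
eef_pos: [0.6776, -0.0732, 0.1199]
tool_rot: [0.643, 0.766, 0.001, -0.001]
wrist_force: [0.5, 5.9, 0.9]
grip_width: 0.0151
```

```bash
python3 -c "
from h import *
tan()"
```

```text
t 19.30 tcp [ 0.6776 -0.0732  0.1199] jawang 9.91 z [-0.     0.002 -1.   ] F [0.49 5.88 0.92] T [0.97 0.07 0.03] w 0.0151 j [-0.28  0.71  1.07  0.    1.36 -0.46]
ang 11.1 r 34.82mm Ftan(resist) 5.67 Frad 1.61
```

Emit:
drive_tool --targets '[{"fingers": 0, "x": 0.0001, "y": -0.0009, "z": 0, "yaw": 0}, {"fingers": 0, "x": 0.0002, "y": -0.0018, "z": 0, "yaw": 0}]'

```text
time: 19.5
eef_pos: [0.6779, -0.075, 0.1199]
tool_rot: [0.643, 0.766, 0.001, -0.001]
wrist_force: [1.4, 6.0, 1.7]
grip_width: 0.0152
```

```bash
python3 -c "
from h import *
tan();M=ctrl.camera_model('wrist');np.savez('w13.npz',**M); a=ctrl.read_camera('wrist')
cv2.imwrite('pics/w14.png',cv2.resize(a[60:240,0:200],None,fx=3,fy=3,interpolation=cv2.INTER_CUBIC))
rows((.6434,-.0799),(.6783,-.0768),5,1.5,8)"
```

```text
t 19.50 tcp [ 0.6779 -0.075   0.1199] jawang 9.91 z [-0.     0.002 -1.   ] F [1.39 5.97 1.69] T [ 0.99 -0.13  0.01] w 0.0152 j [-0.28  0.71  1.07  0.    1.36 -0.46]
ang 8.1 r 34.81mm Ftan(resist) 5.72 Frad 2.21
{"fingers": 0, "x": 0.0000, "y": -0.0010, "z": 0, "yaw": 0},
{"fingers": 0, "x": 0.0001, "y": -0.0019, "z": 0, "yaw": 0},
{"fingers": 0, "x": 0.0001, "y": -0.0028, "z": 0, "yaw": 0},
{"fingers": 0, "x": 0.0001, "y": -0.0037, "z": 0, "yaw": 0},
{"fingers": 0, "x": 0.0001, "y": -0.0046, "z": 0, "yaw": 0},
{"fingers": 0, "x": 0.0000, "y": -0.0055, "z": 0, "yaw": 0},
{"fingers": 0, "x": -0.0001, "y": -0.0065, "z": 0, "yaw": 0},
{"fingers": 0, "x": -0.0002, "y": -0.0074, "z": 0, "yaw": 0},
```

View pics/w14.png

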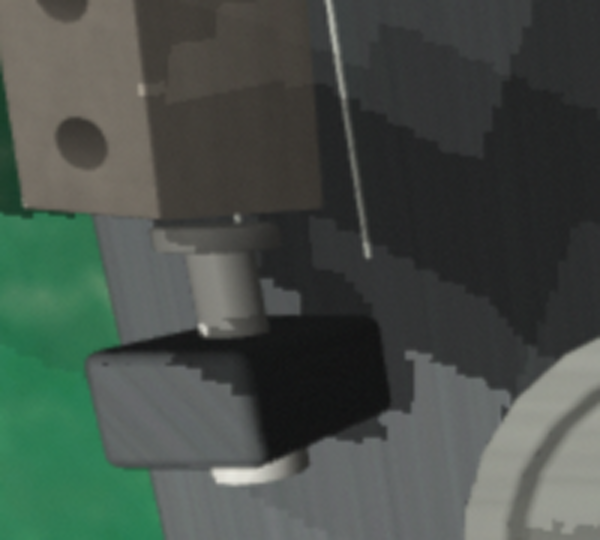

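Emit:
drive_tool --targets '[{"fingers": 0, "x": 0.0, "y": -0.0009, "z": 0, "yaw": 0}, {"fingers": 0, "x": 0.0, "y": -0.0018, "z": 0, "yaw": 0}]'

```text
time: 19.75
eef_pos: [0.6781, -0.0768, 0.1199]
tool_rot: [0.643, 0.766, 0.001, -0.001]
wrist_force: [1.3, 6.1, 1.0]
grip_width: 0.0153
```

```bash
python3 -c "
from h import *
tan()"
```

```text
t 19.75 tcp [ 0.6781 -0.0768  0.1199] jawang 9.91 z [ 0.001  0.002 -1.   ] F [1.26 6.07 1.04] T [ 1.04 -0.29 -0.02] w 0.0153 j [-0.29  0.71  1.07  0.    1.36 -0.46]
ang 5.2 r 34.79mm Ftan(resist) 5.93 Frad 1.80
```

Emit:
drive_tool --targets '[{"fingers": 0, "x": 0.0001, "y": -0.0009, "z": 0, "yaw": 0}, {"fingers": 0, "x": 0.0001, "y": -0.0018, "z": 0, "yaw": 0}]'

```text
time: 19.95
eef_pos: [0.6782, -0.0786, 0.1199]
tool_rot: [0.643, 0.766, 0.001, -0.001]
wrist_force: [2.1, 5.8, 1.3]
grip_width: 0.0146
```

```bash
python3 -c "
from h import *
tan()"
```

```text
t 19.95 tcp [ 0.6782 -0.0786  0.1199] jawang 9.91 z [ 0.001  0.002 -1.   ] F [2.13 5.84 1.27] T [ 0.97 -0.33  0.01] w 0.0146 j [-0.29  0.71  1.07  0.    1.36 -0.46]
ang 2.1 r 34.79mm Ftan(resist) 5.76 Frad 2.35
```

Emit:
drive_tool --targets '[{"fingers": 0, "x": 0.0, "y": -0.0009, "z": 0, "yaw": 0}, {"fingers": 0, "x": -0.0001, "y": -0.0018, "z": 0, "yaw": 0}]'

```text
time: 20.15
eef_pos: [0.6782, -0.0805, 0.1199]
tool_rot: [0.643, 0.766, 0.001, -0.0]
wrist_force: [2.9, 6.2, 0.1]
grip_width: 0.0149
```

```bash
python3 -c "
from h import *
tan()"
```

```text
t 20.15 tcp [ 0.6782 -0.0805  0.1199] jawang 9.91 z [ 0.001  0.002 -1.   ] F [2.87 6.17 0.15] T [ 0.98 -0.42  0.01] w 0.0149 j [-0.29  0.71  1.07  0.    1.36 -0.47]
ang -0.9 r 34.79mm Ftan(resist) 6.22 Frad 2.77
```

Emit:
drive_tool --targets '[{"fingers": 0, "x": -0.0001, "y": -0.0009, "z": 0, "yaw": 0}, {"fingers": 0, "x": -0.0003, "y": -0.0018, "z": 0, "yaw": 0}]'

```text
time: 20.35
eef_pos: [0.6781, -0.0823, 0.1199]
tool_rot: [0.643, 0.766, 0.001, -0.0]
wrist_force: [3.1, 6.4, -0.0]
grip_width: 0.0151
```

```bash
python3 -c "
from h import *
tan();M=ctrl.camera_model('wrist');np.savez('w13.npz',**M); a=ctrl.read_camera('wrist')
cv2.imwrite('pics/w15.png',cv2.resize(a[60:240,0:200],None,fx=3,fy=3,interpolation=cv2.INTER_CUBIC))
rows((.6434,-.0799),(.6780,-.0840),-7,1.5,8)"
```

```text
t 20.35 tcp [ 0.6781 -0.0823  0.1199] jawang 9.91 z [ 0.001  0.002 -1.   ] F [ 3.12  6.38 -0.  ] T [ 0.89 -0.62  0.04] w 0.0151 j [-0.29  0.71  1.07  0.    1.36 -0.47]
ang -3.9 r 34.75mm Ftan(resist) 6.58 Frad 2.67
{"fingers": 0, "x": 0.0000, "y": -0.0011, "z": 0, "yaw": 0},
{"fingers": 0, "x": -0.0001, "y": -0.0020, "z": 0, "yaw": 0},
{"fingers": 0, "x": -0.0003, "y": -0.0029, "z": 0, "yaw": 0},
{"fingers": 0, "x": -0.0005, "y": -0.0038, "z": 0, "yaw": 0},
{"fingers": 0, "x": -0.0007, "y": -0.0047, "z": 0, "yaw": 0},
{"fingers": 0, "x": -0.0010, "y": -0.0055, "z": 0, "yaw": 0},
{"fingers": 0, "x": -0.0012, "y": -0.0064, "z": 0, "yaw": 0},
{"fingers": 0, "x": -0.0015, "y": -0.0073, "z": 0, "yaw": 0},
```

View pics/w15.png

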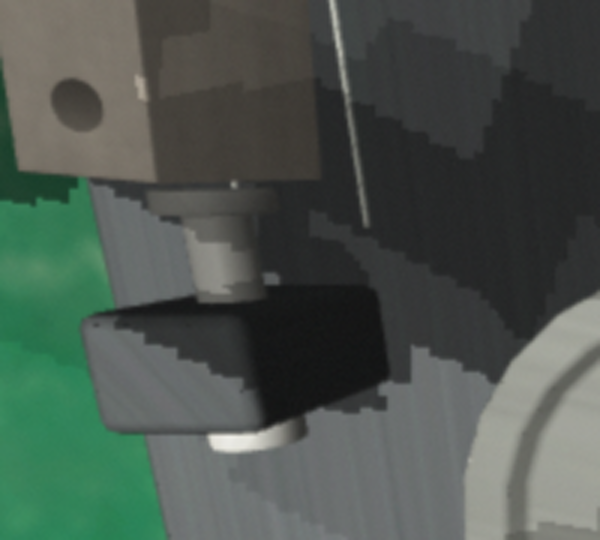

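Emit:
drive_tool --targets '[{"fingers": 0, "x": -0.0001, "y": -0.0009, "z": 0, "yaw": 0}, {"fingers": 0, "x": -0.0003, "y": -0.0018, "z": 0, "yaw": 0}]'

```text
time: 20.6
eef_pos: [0.6779, -0.0841, 0.1199]
tool_rot: [0.643, 0.766, 0.001, 0.0]
wrist_force: [3.3, 4.7, 0.1]
grip_width: 0.0148
```

```bash
python3 -c "
from h import *
tan()"
```

```text
t 20.60 tcp [ 0.6779 -0.0841  0.1199] jawang 9.91 z [ 0.002  0.002 -1.   ] F [3.28 4.69 0.09] T [ 0.86 -0.66  0.02] w 0.0148 j [-0.3   0.71  1.07  0.    1.36 -0.47]
ang -7.0 r 34.75mm Ftan(resist) 5.05 Frad 2.68
```

Emit:
drive_tool --targets '[{"fingers": 0, "x": -0.0002, "y": -0.0009, "z": 0, "yaw": 0}]'

```text
time: 20.7
eef_pos: [0.6778, -0.0851, 0.1199]
tool_rot: [0.643, 0.766, 0.001, 0.0]
wrist_force: [4.9, 5.0, 0.1]
grip_width: 0.0148
```

```bash
python3 -c "
from h import *
tan()"
```

```text
t 20.70 tcp [ 0.6778 -0.0851  0.1199] jawang 9.91 z [ 0.002  0.002 -1.   ] F [4.9  4.99 0.1 ] T [ 0.89 -0.73 -0.04] w 0.0148 j [-0.3   0.71  1.07  0.    1.36 -0.47]
ang -8.6 r 34.76mm Ftan(resist) 5.66 Frad 4.10
```

Emit:
drive_tool --targets '[{"fingers": 0, "x": 0.0004, "y": -0.0009, "z": 0, "yaw": 0}, {"fingers": 0, "x": 0.0005, "y": -0.0018, "z": 0, "yaw": 0}]'

```text
time: 20.9
eef_pos: [0.6776, -0.0868, 0.1199]
tool_rot: [0.643, 0.766, 0.001, -0.001]
wrist_force: [0.1, 5.3, 1.8]
grip_width: 0.015
```

```bash
python3 -c "
from h import *
tan()"
```

```text
t 20.90 tcp [ 0.6776 -0.0868  0.1199] jawang 9.91 z [ 0.     0.002 -1.   ] F [0.11 5.26 1.76] T [ 0.99 -0.02 -0.04] w 0.0150 j [-0.3   0.71  1.07  0.    1.36 -0.47]
ang -11.3 r 34.91mm Ftan(resist) 5.18 Frad -0.92
```

Emit:
drive_tool --targets '[{"fingers": 0, "x": -0.0003, "y": -0.0009, "z": 0, "yaw": 0}, {"fingers": 0, "x": -0.0005, "y": -0.0017, "z": 0, "yaw": 0}]'

```text
time: 21.1
eef_pos: [0.6772, -0.0885, 0.1199]
tool_rot: [0.643, 0.766, 0.001, -0.001]
wrist_force: [2.1, 7.1, 1.7]
grip_width: 0.0157
```

```bash
python3 -c "
from h import *
tan();M=ctrl.camera_model('wrist');np.savez('w13.npz',**M); a=ctrl.read_camera('wrist')
cv2.imwrite('pics/w16.png',cv2.resize(a[30:210,0:200],None,fx=3,fy=3,interpolation=cv2.INTER_CUBIC))"
```

```text
t 21.10 tcp [ 0.6772 -0.0885  0.1199] jawang 9.91 z [ 0.     0.002 -1.   ] F [2.07 7.11 1.65] T [ 0.9  -0.17  0.02] w 0.0157 j [-0.3   0.71  1.07  0.    1.36 -0.48]
ang -14.2 r 34.88mm Ftan(resist) 7.40 Frad 0.25
```

View pics/w16.png

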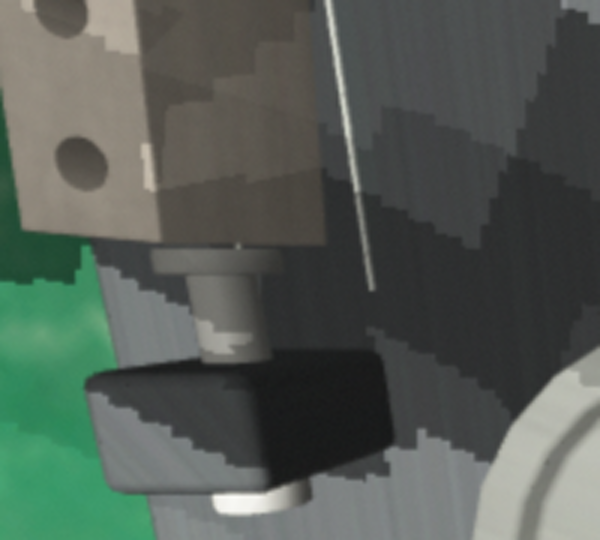

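```bash
cat >> h.py <<'E'
def tt(C=(.6434,-.0799)):
    s=ctrl.state(); d=s["eef_pos"][:2]-C; a=np.arctan2(d[1],d[0]); F=s["wrist_force"][:2]; T=s["wrist_torque"]; G=np.array([-T[1],T[0]])/.168
    t=np.array([np.sin(a),-np.cos(a)]); n=np.array([np.cos(a),np.sin(a)])
    print("t %.2f ang %.2f r %.2f | F: tan %.2f rad %.2f | T: tan %.2f rad %.2f"%(s["time"],np.degrees(a),1e3*np.hypot(*d),-F@t,F@n,-G@t,G@n), s["eef_pos"].round(4))
E
python3 -c "
from h import *
tt()"
```

```text
t 21.15 ang -14.46 r 34.86 | F: tan 6.16 rad -1.10 | T: tan 5.67 rad -0.09 [ 0.6772 -0.0886  0.1198]
```

Emit:
drive_tool --targets '[{"fingers": 0, "x": -0.0002, "y": -0.0008, "z": 0, "yaw": 0}, {"fingers": 0, "x": -0.0003, "y": -0.0013, "z": 0, "yaw": 0}]'

```text
time: 21.35
eef_pos: [0.6768, -0.0898, 0.1199]
tool_rot: [0.643, 0.766, 0.001, -0.001]
wrist_force: [0.9, 6.1, 1.7]
grip_width: 0.015
```

```bash
python3 -c "
from h import *
tt()"
```

```text
t 21.35 ang -16.46 r 34.87 | F: tan 6.15 rad -0.88 | T: tan 6.02 rad -0.97 [ 0.6768 -0.0898  0.1199]
```

Emit:
drive_tool --targets '[{"fingers": 0, "x": -0.0003, "y": -0.0009, "z": 0, "yaw": 0}, {"fingers": 0, "x": -0.0006, "y": -0.0017, "z": 0, "yaw": 0}]'

```text
time: 21.55
eef_pos: [0.6763, -0.0915, 0.1199]
tool_rot: [0.643, 0.766, 0.001, -0.001]
wrist_force: [0.8, 5.5, 0.8]
grip_width: 0.0151
```

```bash
python3 -c "
from h import *
tt()"
```

```text
t 21.55 ang -19.34 r 34.89 | F: tan 5.41 rad -1.06 | T: tan 5.68 rad -0.52 [ 0.6763 -0.0915  0.1199]
```

Emit:
drive_tool --targets '[{"fingers": 0, "x": -0.0003, "y": -0.0009, "z": 0, "yaw": 0}, {"fingers": 0, "x": -0.0007, "y": -0.0017, "z": 0, "yaw": 0}]'

```text
time: 21.75
eef_pos: [0.6757, -0.0932, 0.1199]
tool_rot: [0.643, 0.766, 0.001, -0.0]
wrist_force: [1.4, 6.4, 1.1]
grip_width: 0.015
```

```bash
python3 -c "
from h import *
tt()"
```

```text
t 21.75 ang -22.38 r 34.90 | F: tan 6.47 rad -1.11 | T: tan 5.87 rad -0.56 [ 0.6757 -0.0932  0.1199]
```

Emit:
drive_tool --targets '[{"fingers": 0, "x": -0.0004, "y": -0.0008, "z": 0, "yaw": 0}, {"fingers": 0, "x": -0.0008, "y": -0.0017, "z": 0, "yaw": 0}]'

```text
time: 21.95
eef_pos: [0.6749, -0.0949, 0.1199]
tool_rot: [0.643, 0.766, 0.001, -0.0]
wrist_force: [1.0, 5.7, 0.6]
grip_width: 0.0154
```

```bash
python3 -c "
from h import *
tt();M=ctrl.camera_model('wrist');np.savez('w17.npz',**M); a=ctrl.read_camera('wrist')
cv2.imwrite('pics/w17.png',cv2.resize(a[0:150,0:200],None,fx=4,fy=4,interpolation=cv2.INTER_CUBIC))"
```

```text
t 21.95 ang -25.45 r 34.90 | F: tan 5.54 rad -1.56 | T: tan 5.93 rad -0.82 [ 0.6749 -0.0949  0.1199]
```

View pics/w17.png

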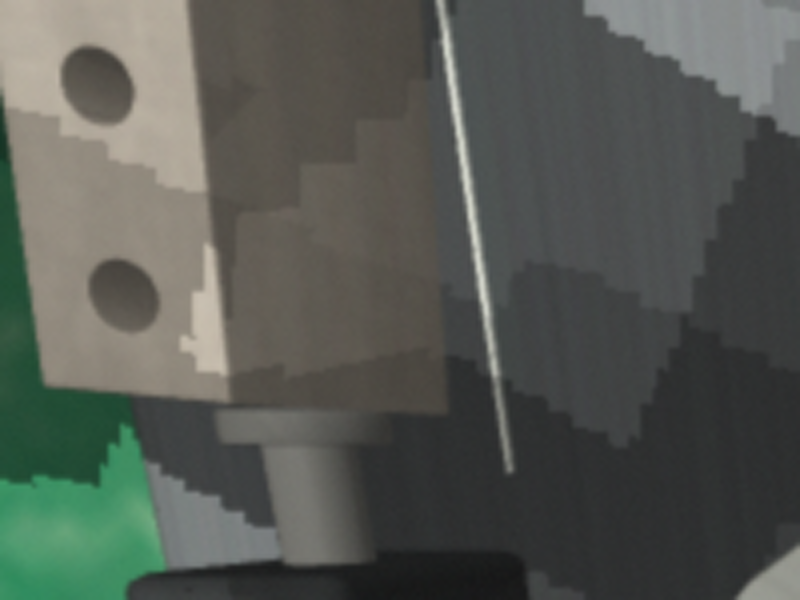

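Emit:
drive_tool --targets '[{"fingers": 0, "x": -0.0004, "y": -0.0008, "z": 0, "yaw": 0}, {"fingers": 0, "x": -0.0009, "y": -0.0016, "z": 0, "yaw": 0}]'

```text
time: 22.2
eef_pos: [0.6741, -0.0965, 0.1199]
tool_rot: [0.643, 0.766, 0.001, -0.0]
wrist_force: [3.3, 5.3, 0.5]
grip_width: 0.0151
```

```bash
python3 -c "
from h import *
tt()"
```

```text
t 22.20 ang -28.44 r 34.91 | F: tan 6.25 rad 0.34 | T: tan 5.92 rad -0.58 [ 0.6741 -0.0965  0.1199]
```

Emit:
drive_tool --targets '[{"fingers": 0, "x": -0.0004, "y": -0.0008, "z": 0, "yaw": 0}, {"fingers": 0, "x": -0.0008, "y": -0.0012, "z": 0, "yaw": 0}]'

```text
time: 22.4
eef_pos: [0.6734, -0.0978, 0.1199]
tool_rot: [0.643, 0.766, 0.001, -0.0]
wrist_force: [3.0, 4.2, -0.1]
grip_width: 0.0151
```

```bash
python3 -c "
from h import *
tt()"
```

```text
t 22.40 ang -30.82 r 34.89 | F: tan 5.16 rad 0.43 | T: tan 6.01 rad -0.06 [ 0.6734 -0.0978  0.1199]
```

Emit:
drive_tool --targets '[{"fingers": 0, "x": -0.0005, "y": -0.0007, "z": 0, "yaw": 0}, {"fingers": 0, "x": -0.0011, "y": -0.0014, "z": 0, "yaw": 0}]'

```text
time: 22.6
eef_pos: [0.6724, -0.0992, 0.1199]
tool_rot: [0.643, 0.765, 0.001, 0.0]
wrist_force: [4.0, 5.5, -0.2]
grip_width: 0.015
```

```bash
python3 -c "
from h import *
tt()"
```

```text
t 22.60 ang -33.60 r 34.86 | F: tan 6.81 rad 0.33 | T: tan 6.52 rad 0.68 [ 0.6724 -0.0992  0.1199]
```

Emit:
drive_tool --targets '[{"fingers": 0, "x": -0.0005, "y": -0.0007, "z": 0, "yaw": 0}, {"fingers": 0, "x": -0.001, "y": -0.0013, "z": 0, "yaw": 0}]'

```text
time: 22.8
eef_pos: [0.6716, -0.1005, 0.1199]
tool_rot: [0.643, 0.766, 0.001, 0.0]
wrist_force: [4.1, 5.5, -0.2]
grip_width: 0.0152
```

```bash
python3 -c "
from h import *
tt();M=ctrl.camera_model('wrist');np.savez('w18.npz',**M); a=ctrl.read_camera('wrist')
cv2.imwrite('pics/w18.png',cv2.resize(a[0:150,0:200],None,fx=4,fy=4,interpolation=cv2.INTER_CUBIC))
cv2.imwrite('pics/s18.png',cv2.resize(ctrl.read_camera('side')[180:240,310:370],None,fx=9,fy=9,interpolation=cv2.INTER_CUBIC))
"
```

```text
t 22.80 ang -36.16 r 34.88 | F: tan 6.86 rad 0.09 | T: tan 7.09 rad 0.51 [ 0.6716 -0.1005  0.1199]
```

View pics/w18.png

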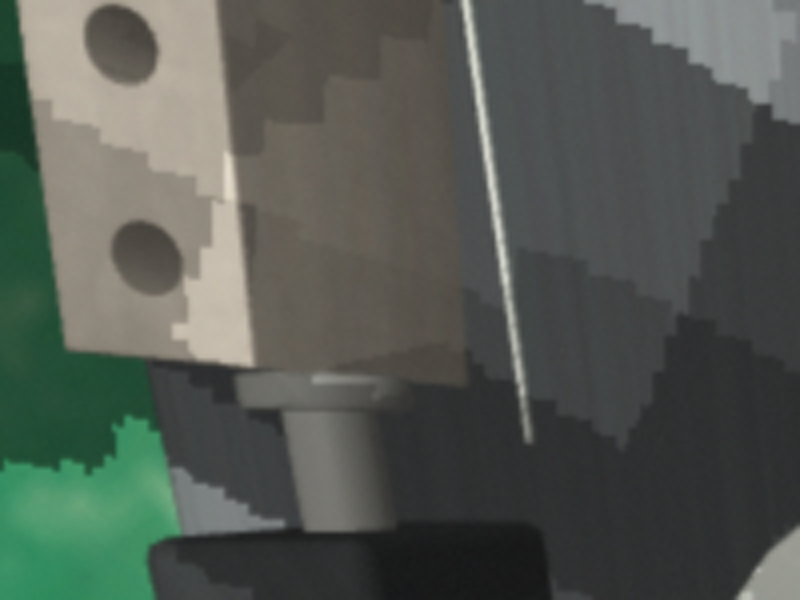

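View pics/s18.png

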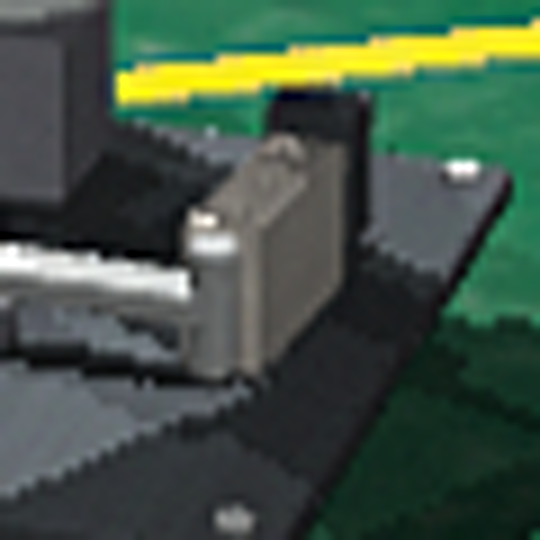

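The torque-derived load has risen from 5.9 to 7.1 N, so contact is starting. Small steps from here.

Emit:
drive_tool --targets '[{"fingers": 0, "x": -0.0006, "y": -0.0007, "z": 0, "yaw": 0}]'

```text
time: 23.0
eef_pos: [0.6711, -0.1011, 0.1199]
tool_rot: [0.643, 0.766, 0.001, 0.0]
wrist_force: [4.8, 5.8, -0.2]
grip_width: 0.0152
```

```bash
python3 -c "
from h import *
tt()"
```

```text
t 23.00 ang -37.52 r 34.88 | F: tan 7.49 rad 0.28 | T: tan 7.25 rad 0.73 [ 0.6711 -0.1011  0.1199]
```

Emit:
drive_tool --targets '[{"fingers": 0, "x": -0.0006, "y": -0.0007, "z": 0, "yaw": 0}]'

```text
time: 23.1
eef_pos: [0.6705, -0.1018, 0.1199]
tool_rot: [0.643, 0.766, 0.002, 0.0]
wrist_force: [5.6, 6.8, -0.4]
grip_width: 0.0149
```

```bash
python3 -c "
from h import *
tt()"
```

```text
t 23.10 ang -38.97 r 34.88 | F: tan 8.78 rad 0.04 | T: tan 7.61 rad 0.39 [ 0.6705 -0.1018  0.1199]
```

Emit:
drive_tool --targets '[{"fingers": 0, "x": -0.0006, "y": -0.0007, "z": 0, "yaw": 0}]'

```text
time: 23.2
eef_pos: [0.67, -0.1025, 0.1199]
tool_rot: [0.643, 0.765, 0.002, 0.0]
wrist_force: [6.1, 6.8, -1.3]
grip_width: 0.0151
```

```bash
python3 -c "
from h import *
tt()"
```

```text
t 23.20 ang -40.44 r 34.91 | F: tan 9.12 rad 0.26 | T: tan 8.01 rad 0.51 [ 0.67   -0.1025  0.1199]
```

Emit:
drive_tool --targets '[{"fingers": 0, "x": -0.0006, "y": -0.0007, "z": 0, "yaw": 0}]'

```text
time: 23.3
eef_pos: [0.6694, -0.1032, 0.1199]
tool_rot: [0.643, 0.766, 0.002, 0.0]
wrist_force: [6.5, 6.5, -0.9]
grip_width: 0.015
```

```bash
python3 -c "
from h import *
tt()"
```

```text
t 23.30 ang -41.81 r 34.89 | F: tan 9.19 rad 0.47 | T: tan 8.39 rad 0.08 [ 0.6694 -0.1032  0.1199]
```

Emit:
drive_tool --targets '[{"fingers": 0, "x": -0.0007, "y": -0.0007, "z": 0, "yaw": 0}]'

```text
time: 23.4
eef_pos: [0.6688, -0.1038, 0.1199]
tool_rot: [0.643, 0.766, 0.002, 0.0]
wrist_force: [7.2, 6.8, -1.3]
grip_width: 0.015
```

```bash
python3 -c "
from h import *
tt()"
```

```text
t 23.40 ang -43.30 r 34.88 | F: tan 9.90 rad 0.57 | T: tan 8.61 rad 0.04 [ 0.6688 -0.1038  0.1199]
```

Emit:
drive_tool --targets '[{"fingers": 0, "x": -0.0006, "y": -0.0006, "z": 0, "yaw": 0}]'

```text
time: 23.5
eef_pos: [0.6682, -0.1044, 0.1199]
tool_rot: [0.643, 0.766, 0.002, 0.0]
wrist_force: [6.8, 6.7, -1.2]
grip_width: 0.0152
```

```bash
python3 -c "
from h import *
tt()"
```

```text
t 23.50 ang -44.65 r 34.91 | F: tan 9.53 rad 0.18 | T: tan 9.08 rad 0.19 [ 0.6682 -0.1044  0.1199]
```

The load is now 3.2–3.6 N above free running, which is about 35 N on the block. I'll ease the push and release.

Emit:
drive_tool --targets '[{"fingers": 0, "x": 0.0003, "y": 0.0008, "z": 0, "yaw": 0}, {"fingers": 0, "x": 0.0006, "y": 0.0013, "z": 0, "yaw": 0}]'

```text
time: 23.7
eef_pos: [0.6683, -0.1043, 0.1199]
tool_rot: [0.644, 0.765, 0.0, 0.001]
wrist_force: [3.0, -0.1, -0.6]
grip_width: 0.015
```

```bash
python3 -c "
from h import *
tt()"
```

```text
t 23.70 ang -44.41 r 34.85 | F: tan 2.03 rad 2.15 | T: tan 2.57 rad 2.07 [ 0.6683 -0.1043  0.1199]
```

Emit:
drive_tool --targets '[{"fingers": 25, "x": 0, "y": 0, "z": 0, "yaw": 0}, {"fingers": 40, "x": 0, "y": 0, "z": 0, "yaw": 0}, {"fingers": 60, "x": 0, "y": 0, "z": 0, "yaw": 0}, {"fingers": 60, "x": 0, "y": 0, "z": 0.0, "yaw": 0}, {"fingers": 60, "x": 0, "y": 0, "z": 0.0, "yaw": 0}, {"fingers": 60, "x": 0, "y": 0, "z": 0.03, "yaw": 0}, {"fingers": 60, "x": 0, "y": 0, "z": 0.07, "yaw": 0}, {"fingers": 60, "x": 0, "y": 0, "z": 0.11, "yaw": 0}, {"fingers": 60, "x": 0, "y": 0, "z": 0.11, "yaw": 0}, {"fingers": 60, "x": 0, "y": 0, "z": 0.11, "yaw": 0}]'

```text
time: 24.7
eef_pos: [0.6677, -0.1047, 0.2304]
tool_rot: [0.644, 0.765, 0.0, 0.001]
wrist_force: [-0.3, -0.9, -0.2]
grip_width: 0.0509
```

```bash
python3 -c "
from h import *
tt();st(); M=ctrl.camera_model('wrist');np.savez('w20.npz',**M); cv2.imwrite('pics/w20.png',ctrl.read_camera('wrist'))
cv2.imwrite('pics/s20.png',cv2.resize(ctrl.read_camera('side')[130:250,200:400],None,fx=4,fy=4,interpolation=cv2.INTER_CUBIC))
"
```

```text
t 24.70 ang -45.52 r 34.74 | F: tan -0.79 rad 0.44 | T: tan 0.07 rad -0.12 [ 0.6677 -0.1047  0.2304]
t 24.70 tcp [ 0.6677 -0.1047  0.2304] jawang 9.85 z [ 0.001 -0.    -1.   ] F [-0.25 -0.87 -0.16] T [ 0.02  0.01 -0.03] w 0.0509 j [-0.33  0.62  0.92 -0.    1.6  -0.5 ]
```

View pics/w20.png

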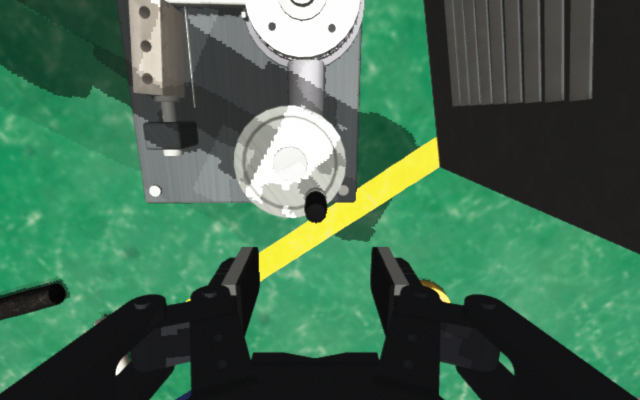

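View pics/s20.png

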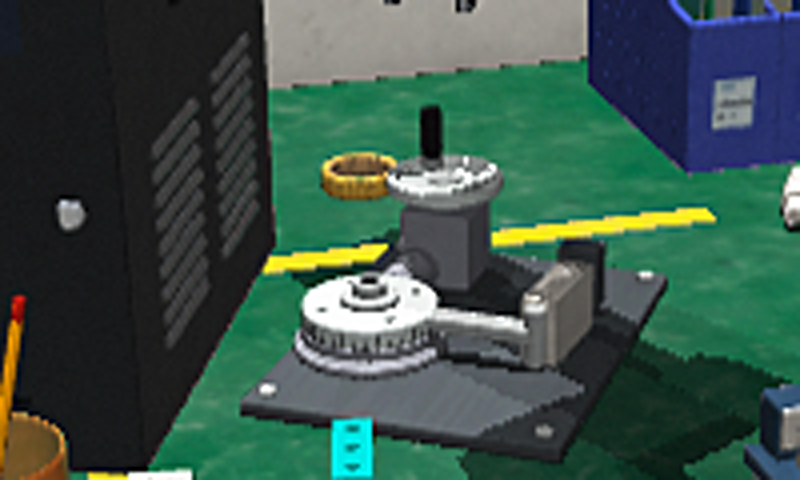

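```bash
python3 -c "
from h import *
M=dict(np.load('w20.npz'))
for f in ['fix.npy','fix2.npy']:
  p=np.load(f)
  c,s=np.cos(p[2]),np.sin(p[2]);R=np.array([[c,s],[-s,c]])
  L=lambda u,z:R@(ray('wrist',u,z,M)[:2]-p[:2])*1000
  for n,u,z in [('hole',(144,13),.062),('hole',(146,46),.062),('hole',(147,78.5),.062)]: print(n,L(u,z))
  g=ray('wrist',(316,199),.138,M)[:2]; d=g-np.array([.6434,-.0799]); print('grip ang',np.degrees(np.arctan2(d[1],d[0])),np.hypot(*d))
"
```

```text
hole [-64.92713472  20.15988284]
hole [-66.61115843  -3.99369069]
hole [-69.16473675 -28.96223857]
grip ang -31.72991714879787 0.02909956118051282
hole [-65.27621168  22.36682141]
hole [-67.05650883  -1.77984695]
hole [-69.70960253 -26.73801673]
grip ang -31.72991714879787 0.02909956118051282
```

```bash
python3 -c "
from h import *
M=dict(np.load('w20.npz'))
for u,z in [((316,212),.138),((316,199),.098)]:
  d=ray('wrist',u,z,M)[:2]-np.array([.6434,-.0799]); print('grip ang',np.degrees(np.arctan2(d[1],d[0])),np.hypot(*d))
print([(r['confidence'],r['at']) for r in ctrl.cut_out('gear','side')])
"
```

```text
grip ang -42.888203158239975 0.03597296789616605
grip ang -43.706832018067786 0.03696468817366447
[(0.88, [349.8, 266.6])]
```

```bash
python3 -c "
from h import *
print(ctrl.close_job())"
```

```text
the job is handed in; nothing more can be done
None
```

I stood the grey setting block on its place, about 15 mm towards the arm, and let go. I then wound the handwheel clockwise about 2.3 turns until it grew heavier, released the handle and handed the job in at about 25 s.

- **Nip:** The handle took about 5.9 N running free. At the end it took 9.1 N by wrist torque and 9.5 N by wrist force, so 3.2–3.6 N more, or roughly 35 N on the block. That is inferred from the handle load; I had no direct reading of the force on the block.
- **Block:** The last pictures show it upright between nose and pad. It sits about 2 mm off the line and about 3 mm from the place's middle towards the stop. It is turned about 5° (0.08 rad), so not quite square but inside the 0.2 rad limit.
- **Handle:** The camera puts it at about -43°, against -44.5° measured while I still held it. That difference is within camera error, so I take it the wheel did not run back.
- **Robot:** It was clear of everything, with wrist force near zero.
- **Disagreements and gaps:**
  - My first pixel for the handle's top gave the wrong radius (29 mm instead of 35 mm). Re-reading it gave 36–37 mm.
  - The force and torque readings differed by up to about 1.3 N during the nip.
  - I did not measure the bystanders again at the end, but no move went near them.

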